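Nest the dome lids in the packing cradle and lock the keeper

TASK

Swing the cradle's red-handled keeper fully open and, with it open, nest all the domed lids on the cradle's seat, inverted as they lie, largest at the bottom and each one cupped level inside the next larger one. Some lids still have a relay lying in them: those relays belong in the white tray, so take them out before a lid goes on top. Finally swing the keeper fully shut over the stack, and leave the other goods on the counter as they are.

Things in the scene. Friction and masses are not known exactly. Their poses are not given: they have to be found in the camera images.
- lid_a_center (a point): Domed blue plastic lid, 132 mm across its rim, 50 mm high, about 82 g, lying inverted (mouth up). The point: on its axis, 25 mm above its underside, 25 mm below the rim's top; z up out of the mouth. All lids: rim band 9 mm thick, 14 mm tall (near-round, 12 flats, one centred on the lid's x axis), good to pinch with one finger inside, one outside; floor inside 33 mm below the rim's top.
- lid_b_center (a point): Domed orange plastic lid, 120 mm across its rim, 50 mm high, about 77 g, lying inverted (mouth up). The point: on its axis, 25 mm above its underside, 25 mm below the rim's top; z up out of the mouth. All lids: under the crown a round collar 48 mm across, 12 mm tall, on which the lid stands; set in a larger lid it rests on that lid's flat floor (56 mm across), rim 17 mm higher than that lid's rim.
- lid_c_center (a point): Domed pink plastic lid, 108 mm across its rim, 50 mm high, about 72 g, lying inverted (mouth up). The point: on its axis, 25 mm above its underside, 25 mm below the rim's top; z up out of the mouth. Shaped like the blue and orange lids, same height, collar and rim band. May be absent.
- lid_d_center (a point): Domed yellow plastic lid, 96 mm across its rim, 50 mm high, about 66 g, lying inverted (mouth up). The point: on its axis, 25 mm above its underside, 25 mm below the rim's top; z up out of the mouth. Shaped like the blue and orange lids, same height, collar and rim band. May be absent.
- lid_e_center (a point): Domed green plastic lid, 84 mm across its rim, 50 mm high, about 61 g, lying inverted (mouth up). The point: on its axis, 25 mm above its underside, 25 mm below the rim's top; z up out of the mouth. Shaped like the blue and orange lids, same height, collar and rim band. May be absent.
- relay_1_center (a point): Small plug-in relay, a box 36 x 28 x 44 mm (along its x, y, z) with a black base and an amber cover, 60 g. If present it starts standing upright on the floor of the blue lid, its top about 11 mm above that lid's rim. The point is its centre, 22 mm above its underside. May be absent.
- relay_2_center (a point): Small plug-in relay, a box 36 x 28 x 44 mm (along its x, y, z) with a black base and an amber cover, 60 g. If present it starts standing upright on the floor of the orange lid, its top about 11 mm above that lid's rim. The point is its centre, 22 mm above its underside. May be absent.
- relay_tray: Fixed open white tray for relays, 140 x 110 mm (along its x, y) and 30 mm high, walls and floor 4 to 5 mm thick; the origin is the centre of its underside on the counter, z up.
- cradle_seat (a point): Centre of the seat of the fixed grey packing cradle, on its top face 20 mm above the counter, where the collar of the bottom lid stands inside a low black ring (57 mm inner diameter, 5 mm high). The point's x axis points to the keeper's pivot post, 108 mm away (post 26 mm thick).
- keeper_pivot (a point): On the vertical axis of the keeper's pivot post, 157 mm above the counter, at the height of the keeper bar.
- keeper_grip (a point): The keeper's upright red handle pin, 16 mm in diameter, fixed on the bar 75 mm from the pivot: the point is on its axis 28 mm above the height of the pivot point; the pin rises from the bar (its top face 8 mm above the pivot point) to 45 mm above the pivot point, so 202 mm above the counter.
- keeper (a joint): Turn of the keeper (rad), a bar on the post: red handle on one side, 114 mm steel arm on the other. 0: shut at its stop, arm over the seat's middle, handle pointing away from it. 1.571: open at its stop. Grows as the handle goes counter-clockwise from above. Stays where left; 2 N at the pin moves it. The arm passes 150 mm above the counter, clear over 5 nested lids (138 mm).
- cup: Clear plastic cup, 72 mm across and 100 mm high, standing or lying on the counter; not part of the job. The origin is the centre of its underside.
- screwdriver: Screwdriver with a yellow handle under 40 mm thick, standing or lying on the counter; not part of the job. The origin is the centre of its underside.
- timer_box: Cardboard box 90 x 60 x 60 mm, standing or lying on the counter; not part of the job. The origin is the centre of its underside.
- spray_can: Orange spray can, 52 mm across and 150 mm high, standing or lying on the counter; not part of the job. The origin is the centre of its underside.
- thermostat: White thermostat 70 x 50 x 48 mm with a black dial, standing or lying on the counter; not part of the job. The origin is the centre of its underside.
Not all that is in view belongs to the job. Of the things shaped like the part that bears lid_d_center, the yellow one is meant.

How it is judged (in metres and radians):
On the way, in this order (a step that is already met when the one before it is completed fails the run):
1. the keeper is fully open (value of joint keeper above 1.48 rad), for 0.2 s.
2. all the lids are nested on the cradle's seat, largest lowest, with the keeper open (height (world z) of lid_a_center between 0.04 and 0.051 m and horizontal distance between lid_a_center and cradle_seat below 0.01 m and z of lid_b_center in the frame of lid_a_center between 0.012 and 0.023 m and horizontal distance between lid_b_center and lid_a_center below 0.01 m and z of lid_c_center in the frame of lid_b_center between 0.012 and 0.023 m and horizontal distance between lid_c_center and lid_b_center below 0.01 m and z of lid_d_center in the frame of lid_b_center between 0.012 and 0.04 m and horizontal distance between lid_d_center and lid_b_center below 0.02 m and z of lid_e_center in the frame of lid_b_center between 0.012 and 0.057 m and horizontal distance between lid_e_center and lid_b_center below 0.03 m and z of lid_d_center in the frame of lid_c_center between 0.012 and 0.023 m and horizontal distance between lid_d_center and lid_c_center below 0.01 m and z of lid_e_center in the frame of lid_c_center between 0.012 and 0.04 m and horizontal distance between lid_e_center and lid_c_center below 0.02 m and z of lid_e_center in the frame of lid_d_center between 0.012 and 0.023 m and horizontal distance between lid_e_center and lid_d_center below 0.01 m and angle between each of lid_a_center, lid_b_center, lid_c_center, lid_d_center, lid_e_center's own z axis and vertical below 0.12 rad and value of joint keeper above 1.2 rad), for 0.2 s.
3. the keeper is fully shut (value of joint keeper below 0.07 rad), for 0.2 s.
At the end, for the whole second after the job is handed in: Lids nested inverted on the seat, largest lowest: blue within 10 mm of its centre, each other seated in the next larger (12 to 23 mm higher, within 10 mm of its axis), all within 0.12 rad of level; relays in the white tray; keeper within 0.07 rad of shut; all at rest (height (world z) of lid_a_center between 0.04 and 0.051 m and horizontal distance between lid_a_center and cradle_seat below 0.01 m and z of lid_b_center in the frame of lid_a_center between 0.012 and 0.023 m and horizontal distance between lid_b_center and lid_a_center below 0.01 m and z of lid_c_center in the frame of lid_b_center between 0.012 and 0.023 m and horizontal distance between lid_c_center and lid_b_center below 0.01 m and z of lid_d_center in the frame of lid_b_center between 0.012 and 0.04 m and horizontal distance between lid_d_center and lid_b_center below 0.02 m and z of lid_e_center in the frame of lid_b_center between 0.012 and 0.057 m and horizontal distance between lid_e_center and lid_b_center below 0.03 m and z of lid_d_center in the frame of lid_c_center between 0.012 and 0.023 m and horizontal distance between lid_d_center and lid_c_center below 0.01 m and z of lid_e_center in the frame of lid_c_center between 0.012 and 0.04 m and horizontal distance between lid_e_center and lid_c_center below 0.02 m and z of lid_e_center in the frame of lid_d_center between 0.012 and 0.023 m and horizontal distance between lid_e_center and lid_d_center below 0.01 m and angle between each of lid_a_center, lid_b_center, lid_c_center, lid_d_center, lid_e_center's own z axis and vertical below 0.12 rad and x of relay_1_center in the frame of relay_tray between -0.066 and 0.066 m and y of relay_1_center in the frame of relay_tray between -0.051 and 0.051 m and z of each of relay_1_center, relay_2_center in the frame of relay_tray below 0.045 m and x of relay_2_center in the frame of relay_tray between -0.066 and 0.066 m and y of relay_2_center in the frame of relay_tray between -0.051 and 0.051 m and linear speed of each of lid_a, lid_b, lid_c, lid_d, lid_e, relay_1, relay_2 below 0.02 m/s and value of joint keeper below 0.07 rad); the robot touches nothing.
It fails at once if other goods on the counter are pushed more than 4 cm (distance of any of cup, screwdriver, timer_box, spray_can, thermostat from where it was at the start of the episode above 0.04 m).
It fails at once if other goods on the counter are tipped over (angle between any of cup, timer_box, spray_can, thermostat's own z axis and vertical above 0.5 rad).
Of lid_c, lid_d, lid_e only 2 to 3 are there at a start; the rules pass over those that are not, and their reading is None.
Of relay_1, relay_2 only 1 to 2 are there at a start; the rules pass over those that are not, and their reading is None.
At some moment in a run one of relay_1, relay_2, lid_a, lid_b, lid_c, lid_d, lid_e may be knocked a few centimetres aside while the robot is not near it.
Once in a run the grip may slacken for a moment while it holds something.
It also fails if it takes over 210 s, if anything falls off the work surface, if the arm or the gripper's body presses on something with over 40 N, if the wrist force passes 120 N, or if a joint passes its speed limit or range.

ROBOT

A 6-joint arm with a two-finger parallel gripper is mounted at the origin on the work surface. World frame = base frame: x ahead of the robot, y to its left, z up, the work surface at z = 0. Lengths are in m, angles in degrees, forces in N, time in s.
With the tool pointing down it reaches from about 0.3 to 0.75 m from the base axis. Payload 8.5 kg.
Tool frame: the origin (TCP) lies between the finger pads; the fingertips stand env.finger_overhang ahead of it and the grasp point (between the pads) lies 2 mm behind it (env.finger_overhang is the distance from the TCP to the fingertips, in m); z points along the fingers, y is the line along which they close (so a half turn about z gives the same grasp; the last joint's range is limited). The gripper opens to 85 mm and grips with 20 to 120 N. Pads are 22 mm wide; open, the fingers measure 114 mm over their backs; the gripper's body (76 mm by 85 mm) begins 54 mm behind the grasp point. The pads swing forward as they close: fully open they stand 13 mm farther back than shut.
Start: joints at [64.269, 21.807, 74.336, -0, 83.858, -12.336], TCP at [0.127, 0.535, 0.248] pointing down, gripper open.
Joint ranges: [-178.18, 178.18], [-50.72, 133.34], [12.68, 142.11], [-81.47, 261.47], [9.98, 163.14], [-165.26, 165.26]. Speed limits (degrees/s): [136.94, 136.94, 180, 180, 180, 180].

INTERFACE

Orientations are given as a 3x3 rotation matrix whose columns are the frame's x, y, z axes.
In Python, from rig import env gives the robot as it stands. The module is installed in compiled form; this text tells all that it offers.
- The arm moves only by the tool jog_arm, never from a script. Its arguments are lists of equal length, an entry for each row: "hand": the finger opening in m, from 0 to 0.0854; "travel": the shift along the world's x, y, z in m, a list of three; "yaw": the turn about the world's z in rad. A call has exactly 5 rows; each row shifts and turns the commanded pose from where the row before left it; what a row does not reach is not made up. A row lasts 1/8 s, in which the tool goes at most 62.5 mm and 10.7 degrees, less where a joint would pass 70% of its speed; a pose out of reach is approached as far as the arm can. A call is refused whole if a number of a shift passes 0.0625 or a number of a turn 0.188, either way. A call with a gripper value outside its range is refused whole. The fingers move at their own pace and stop on an object; "grip_force" is the grip in N (left out, the last holds). Time passes only in rows, so rows that do not move let the fingers close, or fill a call up. It gives the time, the measured TCP pose, the force, the opening and the grip force at its end, in the units of the state.
- env.observe(): the state, without advancing time (a new reading comes with each control period).
- env.get_image(name): name is "scene" or "top" or "wrist"; returns the picture (400x640x3 uint8, red, green, blue); there is no depth.
- env.calibration(name): a dict with "fx", "fy", "cx", "cy" (pixels), "k1" (the pictures are not rectified: a ray, as slopes to the right and down, at radius r is drawn at 1 + k1 r^2 times it, then the intrinsics apply), "position" and "rotation" of the camera in the world; the wrist camera has in their place "hand_eye" (4x4, takes a point from camera to tool coordinates, whose origin is the TCP and whose axes are the flange's). Camera axes: x right, y down, z forward; pixel columns grow to the right and rows downward; lengths in m; the calibration is good to about 2 mm. A picture is of the moment at which its call begins: read the wrist's pose just before it. calibration takes no time and is no camera call.
- env.close_job(): hands the job in; it is judged then, once.
The state is a dict: "time_s": time; "q": joint angles; "qvel": joint speeds; "joint_efforts": joint torques, N m; "position": TCP position; "tool_rot": TCP orientation; "ft_force": force on the tool from outside, world axes, zero at the start; "wrist_torque": the same for the moment, N m; "grip_width": finger opening in m; "gripper_force": force on a finger pad.
Only numpy, scipy, OpenCV 4.12 (cv2) and the standard library are available. Lean on these libraries where they do the work, as an engineer would, in place of code of your own. Each camera call takes 0.05 s, during which the arm holds its last target. There are 200 camera calls.

## Working session

There is one attempt and no reset: what is moved stays moved. The work goes in short steps, Python scripts to look and compute and a tool call to move; the robot and the scene stay as the last step left them, time stands still between calls to the robot, and variables do not carry over. Pictures are saved under pics/ and viewed, at most 14 in all, crops included, and the job is handed in when it is done.

Besides the shell and the picture viewer there is one more tool, called after "Emit:" by a JSON object that holds its "method" and its "body". jog_arm: Moves the arm, as the interface text tells. Its arguments: {"type":"object","properties":{"hand":{"type":"array"},"travel":{"type":"array"},"yaw":{"type":"array"},"grip_force":{"type":"number"}},"required":["hand","travel","yaw"]}

```bash
mkdir -p pics; cat > h.py <<'E'
import numpy as np, cv2
from rig import env
def cam(name, st=None):
    c=env.calibration(name)
    if name=="wrist":
        H=np.array(c["hand_eye"]); R=np.array(st["tool_rot"]); p=np.array(st["position"])
        return c, R@H[:3,:3], R@H[:3,3]+p
    return c, np.array(c["rotation"]), np.array(c["position"])
def px2w(C,u,v,z):
    c,R,p=C
    xd=np.array([(u-c["cx"])/c["fx"],(v-c["cy"])/c["fy"]]); x=xd.copy()
    for _ in range(20): x=xd/(1+c["k1"]*(x@x))
    d=R@np.array([x[0],x[1],1]); return p+d*(z-p[2])/d[2]
def w2px(C,P):
    c,R,p=C
    q=R.T@(np.array(P)-p); x=q[:2]/q[2]; x=x*(1+c["k1"]*(x@x))
    return np.array([c["fx"]*x[0]+c["cx"],c["fy"]*x[1]+c["cy"]])
def snap(name,fn=None):
    st=env.observe(); im=env.get_image(name)
    im=cv2.cvtColor(im,cv2.COLOR_RGB2BGR)
    if fn: cv2.imwrite("pics/"+fn,im)
    return im,cam(name,st),st
E
python3 - <<'E'
from h import *
for n in("top","scene"):
    im,C,st=snap(n,n+"0.png"); print(n,C[2],C[1].round(3).tolist(),C[0]["fx"])
print(env.finger_overhang,st["position"],np.round(st["tool_rot"],3).tolist(),env.calibration("wrist"))
E
```

```text
top [0.45002213 0.02653381 1.17813235] [[0.012, -0.996, 0.084], [-1.0, -0.011, 0.006], [-0.005, -0.084, -0.996]] 382.2882648689156
scene [ 1.25808774 -0.73482652  1.29483748] [[0.723, 0.518, -0.457], [0.69, -0.524, 0.499], [0.019, -0.676, -0.737]] 489.8103082191086
0.017 [0.12730532 0.53479076 0.24773181] [[-0.973, 0.232, -0.001], [0.232, 0.973, -0.001], [0.0, -0.001, -1.0]] {'fx': 277.1240981166682, 'fy': 277.1240981166682, 'cx': 324.50430422684553, 'cy': 198.24466665233155, 'k1': -0.0005520001362326381, 'hand_eye': array([[ 1.28288641e-03, -9.62217253e-01, -2.72279841e-01,
         6.82042863e-02],
       [ 9.99999177e-01,  1.24295355e-03,  3.19134916e-04,
        -3.14560981e-04],
       [ 3.13540718e-05, -2.72280026e-01,  9.62218056e-01,
        -1.25089727e-01],
       [ 0.00000000e+00,  0.00000000e+00,  0.00000000e+00,
         1.00000000e+00]])}
```

View pics/top0.png

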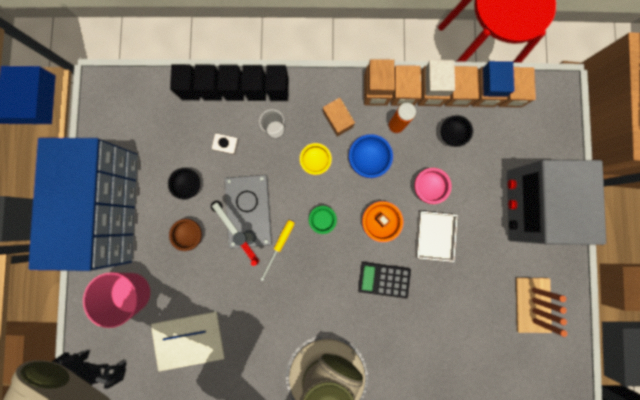

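View pics/scene0.png

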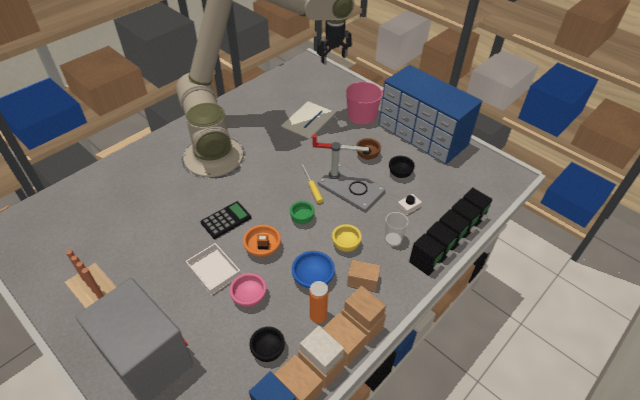

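The top view shows five lids: blue (371,156), orange with a relay (382,221), pink (432,185), yellow (315,158) and green (322,219). The tray is at (437,236), the seat ring at (247,201), and the keeper handle at about (254,260). The blue lid is empty.

```bash
cat >> h.py <<'E'
HUE={"a":(100,125),"b":(8,18),"c":(160,176),"d":(24,34),"e":(60,88)}
RAD={"a":.066,"b":.060,"c":.054,"d":.048,"e":.042}
def blobs(im,k,smin=90,vmin=60):
    hsv=cv2.cvtColor(im,cv2.COLOR_BGR2HSV); lo,hi=HUE[k]
    m=cv2.inRange(hsv,(lo,smin,vmin),(hi,255,255))
    return cv2.findContours(cv2.morphologyEx(m,cv2.MORPH_CLOSE,np.ones((3,3))),cv2.RETR_EXTERNAL,cv2.CHAIN_APPROX_NONE)[0]
def lid(im,C,k,z=.046,near=None,**kw):
    """rim circle fit in the world plane z; returns candidates"""
    out=[]
    for c in blobs(im,k,**kw):
        if len(c)<25: continue
        h=cv2.convexHull(c)[:,0,:].astype(np.float32)
        W=np.array([px2w(C,u,v,z)[:2] for u,v in h])
        (x,y),r=cv2.minEnclosingCircle((W*1000).astype(np.float32))
        if abs(r/1000-RAD[k])<.009: out.append((round(x/1000,4),round(y/1000,4),round(r/1000,4)))
    return out
E
python3 - <<'E'
from h import *
im=cv2.imread("pics/top0.png");C=cam("top")
for k in"abcde": print(k,lid(im,C,k))
for n,p,z in [("ring",(247,201),.024),("handle",(254,260),.2),("post",(241,238),.165),("armtip",(215,204),.157),("relay",(383,218),.072)]: print(n,px2w(C,*p,z).round(4))
hsv=cv2.cvtColor(im,cv2.COLOR_BGR2HSV)
for p in [(419,212),(458,213),(453,260),(417,257)]: print("tray",px2w(C,*p,.03).round(3))
s=cv2.imread("pics/top0.png")[150:290,190:350]; cv2.imwrite("pics/crop1.png",cv2.resize(s,None,fx=5,fy=4.2,interpolation=cv2.INTER_CUBIC)[:600,:800])
E
```

```text
a [(0.6619, -0.123, 0.0674), (0.907, -0.5241, 0.0624)]
b [(0.4658, -0.1584, 0.0634), (0.7802, -0.0269, 0.0574), (0.9994, 1.0367, 0.0593)]
c [(0.5739, -0.3077, 0.0563)]
d [(0.4187, 0.131, 0.0487), (0.6513, 0.0419, 0.05)]
e [(0.3008, -0.1156, 0.037), (0.4695, 0.0197, 0.0424)]
ring [0.5221 0.2473 0.024 ]
handle [0.3614 0.1919 0.2   ]
post [0.4153 0.2336 0.165 ]
armtip [0.5047 0.3077 0.157 ]
relay [ 0.4744 -0.1563  0.072 ]
tray [ 0.494 -0.271  0.03 ]
tray [ 0.493 -0.389  0.03 ]
tray [ 0.353 -0.371  0.03 ]
tray [ 0.361 -0.264  0.03 ]
```

View pics/crop1.png

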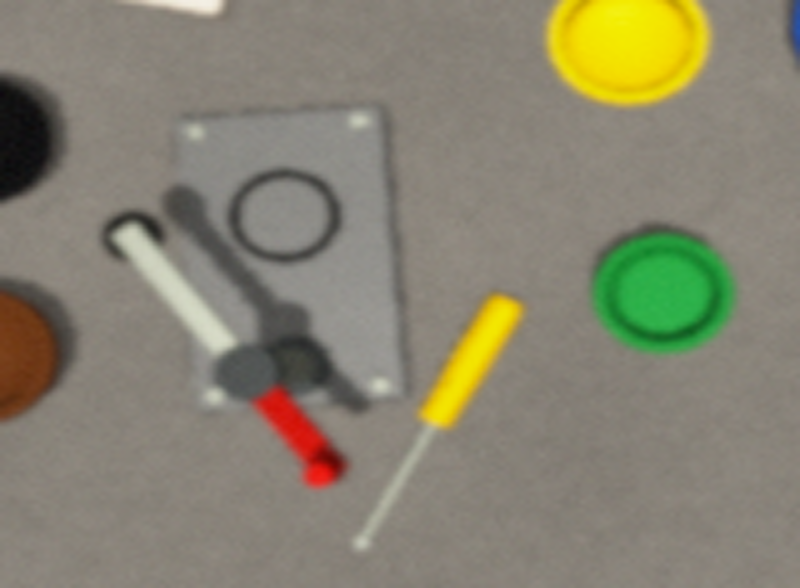

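The crop shows the seat ring at pixel (247,201), the pivot at (239,239) and the red pin top at (254,263). That puts the keeper about 33° open. I'll move above the pin and take one close look.

Emit:
{"method": "jog_arm", "body": {"hand": [0.08,0.08,0.08,0.08,0.08], "travel": [[0.033,-0.049,0.005],[0.033,-0.049,0.005],[0.033,-0.049,0.005],[0.033,-0.049,0.005],[0.033,-0.049,0]], "yaw": [0.047,0.047,0.047,0.047,0.047]}}

```text
time_s: 0.72
position: [0.2931, 0.2884, 0.2685]
tool_rot: [[-1.0, -0.003, 0.001], [-0.003, 1.0, 0.0], [-0.001, 0.0, -1.0]]
ft_force: [0.5, 0.5, 0.1]
grip_width: 0.0803
gripper_force: 0.0
```

Emit:
{"method": "jog_arm", "body": {"hand": [0.06,0.06,0.06,0.06,0.06], "travel": [[0.032,-0.049,0],[0.032,-0.049,0],[0,0,0],[0,0,0],[0,0,0]], "yaw": [0,0,0,0,0]}}

```text
time_s: 1.35
position: [0.3557, 0.193, 0.2683]
tool_rot: [[-1.0, -0.003, -0.0], [-0.003, 1.0, 0.0], [0.0, 0.0, -1.0]]
ft_force: [-0.1, 1.0, -0.3]
grip_width: 0.06
gripper_force: 0.0
```

```bash
python3 - <<'E'
from h import *
im,C,st=snap("wrist","w1.png"); print(st["position"],np.round(st["tool_rot"],3).tolist())
hsv=cv2.cvtColor(im,cv2.COLOR_BGR2HSV)
m=cv2.inRange(hsv,(0,120,70),(6,255,255))|cv2.inRange(hsv,(174,120,70),(180,255,255))
for c in cv2.findContours(m,cv2.RETR_EXTERNAL,cv2.CHAIN_APPROX_NONE)[0]:
    if cv2.contourArea(c)>100: print(cv2.boundingRect(c))
E
```

```text
[0.35570041 0.19295668 0.26828142] [[-1.0, -0.003, -0.0], [-0.003, 1.0, 0.0], [0.0, 0.0, -1.0]]
(0, 283, 37, 45)
(77, 235, 24, 26)
(315, 191, 58, 67)
```

View pics/w1.png

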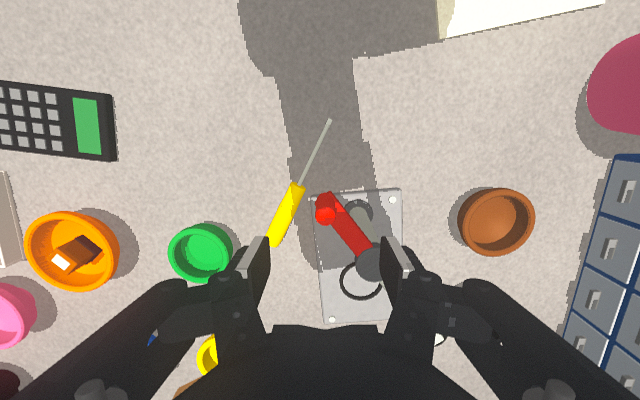

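In the wrist view the pin top is at (325,211) and the post top at (373,263).

```bash
python3 - <<'E'
from h import *
st=env.observe();C=cam("wrist",st)
print(px2w(C,325,211,.202),px2w(C,373,263,.17),px2w(C,361,281,.023))
print([w2px(C,p) for p in [(.358,.193,.26),(.414,.2375,.165)]])
E
```

```text
[0.35121062 0.19289101 0.202     ] [0.4107912  0.23633571 0.17      ] [0.52242715 0.24878554 0.023     ]
[array([325.35805217, 257.57334541]), array([373.16579329, 263.43955206])]
```

Emit:
{"method": "jog_arm", "body": {"hand": [0.06,0.06,0.06,0.06,0.06], "travel": [[-0.003,0,-0.026],[0,0,-0.026],[0,0,-0.026],[0,0,0],[0,0,0]], "yaw": [0,0,0,0,0]}}

```text
time_s: 2.02
position: [0.3537, 0.1926, 0.1912]
tool_rot: [[-1.0, -0.002, 0.001], [-0.002, 1.0, 0.0], [-0.001, 0.0, -1.0]]
ft_force: [0.2, -1.0, 0.7]
grip_width: 0.0602
gripper_force: 0.0
```

Emit:
{"method": "jog_arm", "body": {"hand": [0.0,0.0,0.0,0.0,0.0], "travel": [[0,0,0],[0,0,0],[0,0,0],[0,0,0],[0,0,0]], "yaw": [0,0,0,0,0], "grip_force": 30}}

```text
time_s: 2.65
position: [0.3538, 0.1922, 0.1908]
tool_rot: [[-1.0, -0.001, 0.001], [-0.001, 1.0, 0.001], [-0.001, 0.001, -1.0]]
ft_force: [-0.2, 1.4, 7.0]
grip_width: 0.0152
gripper_force: 29.6
```

Emit:
{"method": "jog_arm", "body": {"hand": [0,0,0,0,0], "travel": [[0.0088,-0.0096,0],[0.0104,-0.008,0],[0.0116,-0.006,0],[0.0125,-0.0039,0],[0.0129,-0.0017,0]], "yaw": [0,0,0,0,0]}}

```text
time_s: 3.28
position: [0.409, 0.1639, 0.1905]
tool_rot: [[-1.0, -0.002, -0.002], [-0.002, 1.0, 0.003], [0.002, 0.003, -1.0]]
ft_force: [-7.4, 15.5, 5.9]
grip_width: 0.0149
gripper_force: 30.5
```

Emit:
{"method": "jog_arm", "body": {"hand": [0,0,0,0,0], "travel": [[0.006,0.0,0],[0.006,0.0005,0],[0.002,0,0],[0,0,0],[0,0,0]], "yaw": [0,0,0,0,0]}}

```text
time_s: 3.9
position: [0.4179, 0.1643, 0.19]
tool_rot: [[-1.0, -0.002, -0.014], [-0.002, 1.0, 0.001], [0.014, 0.001, -1.0]]
ft_force: [-28.8, 5.1, 19.4]
grip_width: 0.0152
gripper_force: 32.0
```

Emit:
{"method": "jog_arm", "body": {"hand": [0.04,0.04,0.04,0.04,0.04], "travel": [[-0.006,0,0],[0,0,0],[0,0,0],[0,0,0.04],[0,0,0.04]], "yaw": [0,0,0,0,0]}}

```text
time_s: 4.53
position: [0.4178, 0.1632, 0.2712]
tool_rot: [[-1.0, -0.001, -0.001], [-0.001, 1.0, -0.0], [0.001, -0.0, -1.0]]
ft_force: [0.0, 0.4, 0.2]
grip_width: 0.0401
gripper_force: 0.0
```

Emit:
{"method": "jog_arm", "body": {"hand": [0.04,0.04,0.04,0.04,0.04], "travel": [[0.055,-0.057,0],[0.055,-0.057,0],[0.055,-0.057,0],[0.055,-0.057,0],[0.05,-0.056,0]], "yaw": [0,0,0,0,0]}}

```text
time_s: 5.15
position: [0.6343, -0.0652, 0.27]
tool_rot: [[-1.0, -0.001, -0.0], [-0.001, 1.0, 0.0], [0.0, 0.0, -1.0]]
ft_force: [-0.6, 0.6, 0.9]
grip_width: 0.0399
gripper_force: 0.0
```

Emit:
{"method": "jog_arm", "body": {"hand": [0.04,0.04,0.04,0.04,0.04], "travel": [[0,0,-0.02],[0,0,0],[0,0,0],[0,0,0],[0,0,0]], "yaw": [0,0,0,0,0]}}

```text
time_s: 5.78
position: [0.6328, -0.0628, 0.2511]
tool_rot: [[-1.0, -0.002, 0.001], [-0.002, 1.0, -0.0], [-0.001, -0.0, -1.0]]
ft_force: [-0.1, 0.5, -0.6]
grip_width: 0.0401
gripper_force: 0.0
```

```bash
python3 - <<'E'
from h import *
im,C,st=snap("wrist","w2.png"); print(st["position"])
print(lid(im,C,"a",z=.05))
t,_,_=snap("top","t2.png")
crop=cv2.resize(im[60:320,160:480],None,fx=2.4,fy=2.3); T=cv2.resize(t[130:290,190:350],(400,400)); 
cv2.imwrite("pics/w2c.png",crop); cv2.imwrite("pics/t2c.png",T)
E
```

```text
[ 0.63279609 -0.06283504  0.2510941 ]
[(0.9233, -0.5268, 0.0677), (0.6608, -0.123, 0.066)]
```

View pics/w2c.png

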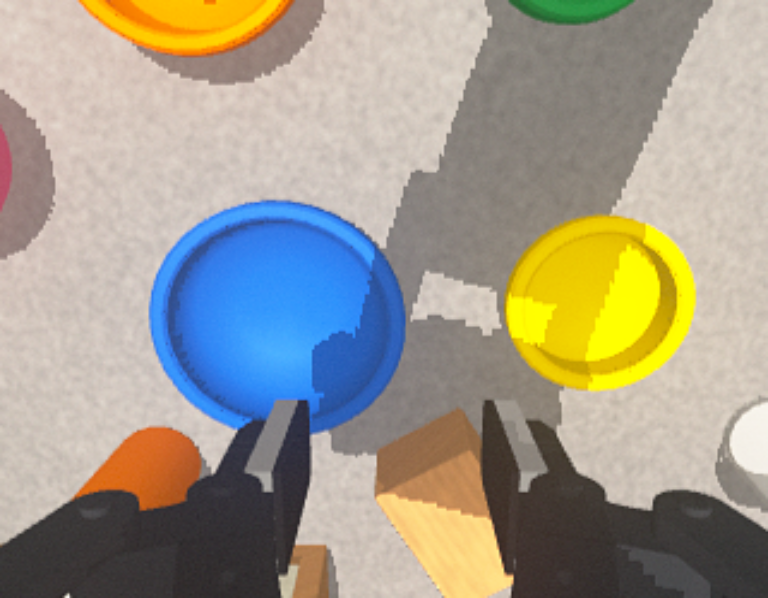

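View pics/t2c.png

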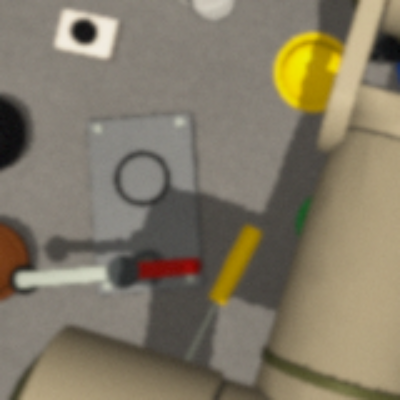

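The keeper is fully open. Blue is measured at (0.661, -0.123), matching the top-camera value. Next I'll estimate the angle of its flats.

```bash
cat >> h.py <<'E'
def flats(im,C,k,near,z=.05,**kw):
    """refined rim centre and flat angle (deg, mod 30; 0: a flat faces world x and y), fit with 12-fold term"""
    best=None
    for c in blobs(im,k,**kw):
        if len(c)<60: continue
        W=np.array([px2w(C,u,v,z)[:2] for u,v in c[:,0,:]])-near
        r=np.hypot(*W.T); t=np.arctan2(W[:,1],W[:,0]); ok=abs(r-RAD[k])<.006
        for _ in range(4):
            if ok.sum()<50: break
            A=np.c_[np.ones_like(t),np.cos(t),np.sin(t),np.cos(12*t),np.sin(12*t)]
            s=np.linalg.lstsq(A[ok],r[ok],rcond=None)[0]; e=abs(A@s-r); ok=e<max(.0012,2*np.median(e[ok]))
        else:
            if best is None or ok.sum()>best[0]:
                best=(ok.sum(),(near+s[1:3]).round(4),s[0].round(4),"flat",(np.degrees(np.arctan2(-s[4],-s[3]))/12).round(1),"amp_mm",(1e3*np.hypot(s[3],s[4])).round(2))
    return best
E
python3 - <<'E'
from h import *
im=cv2.imread("pics/w2.png");C=cam("wrist",env.observe())
print(flats(im,C,"a",np.array([.661,-.123])))
print(flats(im,C,"d",np.array([.651,.042])))
print(flats(im,C,"b",np.array([.466,-.158])))
E
```

```text
(np.int64(267), array([ 0.6603, -0.1235]), np.float64(0.065), 'flat', np.float64(14.6), 'amp_mm', np.float64(0.05))
(np.int64(198), array([0.6496, 0.0402]), np.float64(0.0474), 'flat', np.float64(-2.0), 'amp_mm', np.float64(0.07))
(np.int64(303), array([ 0.4662, -0.1594]), np.float64(0.0588), 'flat', np.float64(-9.5), 'amp_mm', np.float64(0.04))
```

Emit:
{"method": "jog_arm", "body": {"hand": [0.03,0.03,0.03,0.03,0.03], "travel": [[0.028,0.001,-0.04],[0,0,-0.055],[0,0,-0.055],[0,0,-0.047],[0,0,0]], "yaw": [0,0,0,0,0]}}

```text
time_s: 6.5
position: [0.6592, -0.0617, 0.0503]
tool_rot: [[-1.0, -0.001, -0.007], [-0.001, 1.0, 0.002], [0.007, 0.002, -1.0]]
ft_force: [0.8, -0.2, 0.6]
grip_width: 0.0303
gripper_force: 0.0
```

Emit:
{"method": "jog_arm", "body": {"hand": [0.0,0.0,0.0,0.0,0.0], "travel": [[0,0,0],[0,0,0],[0,0,0],[0,0,0],[0,0,0]], "yaw": [0,0,0,0,0], "grip_force": 40}}

```text
time_s: 7.12
position: [0.6616, -0.0618, 0.0548]
tool_rot: [[-1.0, -0.001, 0.003], [-0.001, 1.0, 0.0], [-0.003, 0.0, -1.0]]
ft_force: [0.6, 3.6, 6.8]
grip_width: 0.01
gripper_force: 28.0
```

Emit:
{"method": "jog_arm", "body": {"hand": [0.0,0.0,0.0,0.0,0.0], "travel": [[0,0,0.01],[0,0,0.03],[0,0,0.05],[0,0,0.05],[0,0,0]], "yaw": [0,0,0,0,0]}}

```text
time_s: 7.75
position: [0.662, -0.0627, 0.1984]
tool_rot: [[-1.0, -0.001, 0.008], [-0.001, 1.0, -0.003], [-0.008, -0.003, -1.0]]
ft_force: [-0.2, -0.4, -0.3]
grip_width: 0.0096
gripper_force: 38.8
```

```bash
python3 - <<'E'
from h import *
im,C,st=snap("wrist","w3.png"); p=st["position"];print(p,st["grip_width"])
for z in(-.004,): print(flats(im,C,"a",np.array([p[0],p[1]-.0615]),z=p[2]+z))
print(lid(im,C,"a",z=p[2]-.004))
E
```

```text
[ 0.66197416 -0.06270229  0.19839416] 0.009600970407139042
(np.int64(498), array([ 0.6603, -0.1228]), np.float64(0.0638), 'flat', np.float64(-13.9), 'amp_mm', np.float64(0.02))
[(0.6591, -0.1236, 0.0651)]
```

View pics/w3.png

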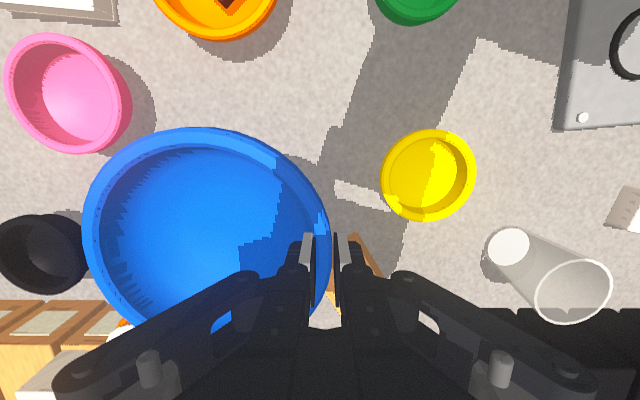

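Emit:
{"method": "jog_arm", "body": {"hand": [0.0,0.0,0.0,0.0,0.0], "travel": [[-0.023,0.05,0],[-0.023,0.06,0],[-0.023,0.06,0],[-0.023,0.06,0],[-0.023,0.06,0]], "yaw": [0,0,0,0,0]}}

```text
time_s: 8.43
position: [0.5468, 0.2226, 0.192]
tool_rot: [[-1.0, -0.001, -0.003], [-0.001, 1.0, -0.001], [0.003, -0.001, -1.0]]
ft_force: [0.8, 0.6, -0.8]
grip_width: 0.0098
gripper_force: 38.8
```

Emit:
{"method": "jog_arm", "body": {"hand": [0.0,0.0,0.0,0.0,0.0], "travel": [[-0.023,0.06,0],[0,0.021,0],[0,0,0],[0,0,-0.05],[0,0,0]], "yaw": [0,0,0,0,0]}}

```text
time_s: 9.05
position: [0.525, 0.2984, 0.14]
tool_rot: [[-1.0, 0.001, -0.008], [0.001, 1.0, -0.003], [0.008, -0.003, -1.0]]
ft_force: [-0.6, 0.1, -0.5]
grip_width: 0.0096
gripper_force: 38.8
```

```bash
python3 - <<'E'
from h import *
im,C,st=snap("wrist","w4.png"); p=st["position"];print(p,st["grip_width"])
print(lid(im,C,"a",z=p[2]-.004),flats(im,C,"a",np.array([p[0]-.0015,p[1]-.0605]),z=p[2]-.004))
E
```

```text
[0.52499647 0.29838555 0.13999988] 0.009581249494556212
[(0.5224, 0.2384, 0.0645)] (np.int64(510), array([0.5228, 0.2384]), np.float64(0.0637), 'flat', np.float64(0.5), 'amp_mm', np.float64(0.04))
```

Emit:
{"method": "jog_arm", "body": {"hand": [0.0,0.0,0.0,0.0,0.0], "travel": [[0,0.0096,0],[0,0,-0.02],[0,0,-0.02],[0,0,-0.015],[0,0,0]], "yaw": [0,0,0,0,0]}}

```text
time_s: 9.72
position: [0.526, 0.3103, 0.0882]
tool_rot: [[-1.0, -0.001, -0.001], [-0.001, 1.0, -0.0], [0.001, -0.0, -1.0]]
ft_force: [0.4, 0.4, -0.5]
grip_width: 0.0095
gripper_force: 38.8
```

Emit:
{"method": "jog_arm", "body": {"hand": [0.0,0.0,0.0,0.0,0.0], "travel": [[0,0,-0.008],[0,0,-0.003],[0,0,-0.002],[0,0,0],[0,0,0]], "yaw": [0,0,0,0,0]}}

```text
time_s: 10.35
position: [0.5261, 0.3102, 0.0756]
tool_rot: [[-1.0, -0.001, 0.0], [-0.001, 1.0, 0.0], [-0.0, 0.0, -1.0]]
ft_force: [-0.4, 0.2, 0.2]
grip_width: 0.0095
gripper_force: 38.9
```

```bash
python3 - <<'E'
from h import *
st=env.observe(); print(st["position"],st["ft_force"],st["wrist_torque"])
E
```

```text
[0.52606758 0.31023246 0.07556394] [-0.36128612  0.22563056  0.20063739] [0.07930249 0.05453802 0.01481273]
```

Emit:
{"method": "jog_arm", "body": {"hand": [0.0,0.0,0.0,0.03,0.03], "travel": [[-0.0012,-0.002,0],[0,0,-0.001],[0,0,0],[0,0,0],[0,0,0]], "yaw": [0,0,0,0,0]}}

```text
time_s: 10.98
position: [0.5246, 0.3079, 0.0739]
tool_rot: [[-1.0, -0.001, -0.001], [-0.001, 1.0, -0.001], [0.001, -0.001, -1.0]]
ft_force: [-0.5, -0.7, -0.7]
grip_width: 0.0298
gripper_force: 0.0
```

Emit:
{"method": "jog_arm", "body": {"hand": [0.03,0.03,0.03,0.03,0.03], "travel": [[0,0,0.03],[0,0,0.06],[0,0,0.06],[0.02,-0.05,0.01],[0.02,-0.05,0]], "yaw": [0,0,0,0,0]}}

```text
time_s: 11.6
position: [0.5652, 0.2072, 0.2355]
tool_rot: [[-1.0, -0.003, 0.002], [-0.003, 1.0, 0.0], [-0.002, 0.0, -1.0]]
ft_force: [0.0, 1.0, -0.4]
grip_width: 0.0301
gripper_force: 0.0
```

Emit:
{"method": "jog_arm", "body": {"hand": [0.05,0.05,0.05,0.05,0.05], "travel": [[0,0,0],[0,0,0],[0,0,0],[0,0,0],[0,0,0]], "yaw": [0,0,0,0,0]}}

```text
time_s: 12.22
position: [0.5646, 0.2087, 0.2343]
tool_rot: [[-1.0, -0.002, -0.0], [-0.002, 1.0, -0.0], [0.0, -0.0, -1.0]]
ft_force: [0.3, -0.6, -0.9]
grip_width: 0.0501
gripper_force: 0.0
```

```bash
python3 - <<'E'
from h import *
im,C,st=snap("wrist","w5.png"); p=st["position"];print(p,st["grip_width"])
print(lid(im,C,"a",z=.07),flats(im,C,"a",np.array([.5225,.248]),z=.07))
E
```

```text
[0.56456276 0.20874857 0.23429583] 0.05005966926217295
[(0.5253, 0.2454, 0.0655)] (np.int64(360), array([0.5252, 0.2453]), np.float64(0.0648), 'flat', np.float64(-6.9), 'amp_mm', np.float64(0.04))
```

View pics/w5.png

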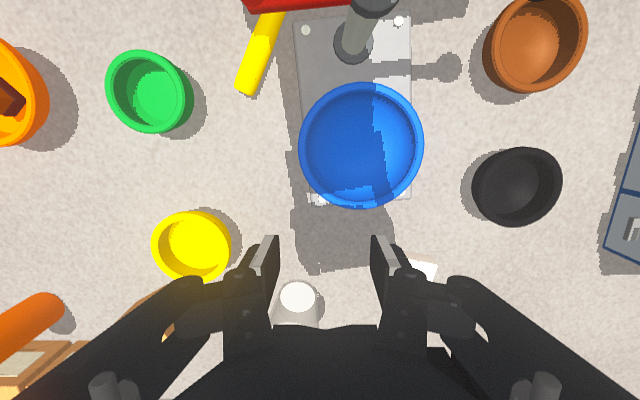

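Blue is on the seat: the rim is visible at (361,145) and looks level. On to the relay in the orange lid.

Emit:
{"method": "jog_arm", "body": {"hand": [0.05,0.05,0.05,0.05,0.05], "travel": [[-0.013,-0.061,0],[-0.013,-0.061,0],[-0.013,-0.061,0],[-0.013,-0.061,0],[-0.013,-0.061,0]], "yaw": [0,0,0,0,0]}}

```text
time_s: 12.9
position: [0.4992, -0.0985, 0.2346]
tool_rot: [[-1.0, -0.002, 0.001], [-0.002, 1.0, -0.0], [-0.001, -0.0, -1.0]]
ft_force: [1.1, -0.0, 0.5]
grip_width: 0.05
gripper_force: 0.0
```

Emit:
{"method": "jog_arm", "body": {"hand": [0.05,0.05,0.05,0.05,0.05], "travel": [[-0.01,-0.061,0],[0,0,0],[0,0,0],[0,0,0],[0,0,0]], "yaw": [0,0,0,0,0]}}

```text
time_s: 13.52
position: [0.49, -0.1567, 0.2344]
tool_rot: [[-1.0, -0.003, 0.0], [-0.003, 1.0, -0.0], [-0.0, -0.0, -1.0]]
ft_force: [0.2, 0.5, -0.1]
grip_width: 0.05
gripper_force: 0.0
```

```bash
python3 - <<'E'
from h import *
im,C,st=snap("wrist","w6.png"); print(st["position"],lid(im,C,"b",z=.05))
t,T,_=snap("top","t6.png")
print("a top",lid(t,T,"a",z=.066),flats(t,T,"a",np.array([.5225,.248]),z=.068))
s,S,_=snap("scene","s6.png"); print("a scene",flats(s,S,"a",np.array([.5225,.248]),z=.068))
print([w2px(C,p) for p in [(.474,-.156,.061)]])
cv2.imwrite("pics/w6c.png",np.vstack([cv2.resize(im[60:210,200:440],(800,500))]))
E
```

```text
[ 0.49001795 -0.15669676  0.23441474] [(0.4658, -0.1595, 0.0598)]
a top [(0.5249, 0.2457, 0.068), (0.8989, -0.5129, 0.0622)] (np.int64(106), array([0.5251, 0.246 ]), np.float64(0.0659), 'flat', np.float64(-0.7), 'amp_mm', np.float64(0.2))
a scene None
[array([325.58507774, 169.76778517])]
```

View pics/w6c.png

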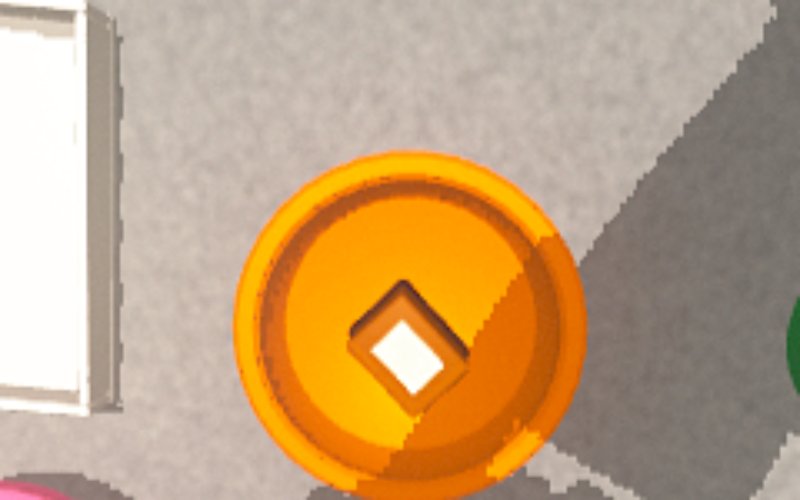

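The orange lid is centred at (0.466,-0.1595). The relay top is centred at crop (409,356), with its long side running at about 42–44° in world axes.

```bash
python3 - <<'E'
from h import *
st=env.observe();C=cam("wrist",st);print(np.round(st["q"],0))
f=lambda u,v:px2w(C,200+u*.3,60+v*.3,.061)[:2]
q=np.array([f(403,302),f(350,343),f(415,415),f(468,365)]);print(q.mean(0))
d=lambda a,b:(np.degrees(np.arctan2(*(q[b]-q[a])[::-1])).round(1),np.hypot(*(q[b]-q[a])).round(4))
print(d(1,2),d(0,3),d(1,0),d(2,3))
T=cam("top")
E
```

```text
[ -31.   19.   81.    0.   80. -121.]
[ 0.47089503 -0.15961546]
(np.float64(41.6), np.float64(0.0319)) (np.float64(46.3), np.float64(0.0293)) (np.float64(127.6), np.float64(0.0217)) (np.float64(134.2), np.float64(0.024))
```

Emit:
{"method": "jog_arm", "body": {"hand": [0.048,0.048,0.048,0.048,0.048], "travel": [[-0.019,-0.003,0],[0,0,-0.02],[0,0,-0.03],[0,0,-0.03],[0,0,-0.03]], "yaw": [-0.167,-0.167,-0.167,-0.167,-0.167]}}

```text
time_s: 14.3
position: [0.4709, -0.1606, 0.1235]
tool_rot: [[-0.668, 0.744, 0.0], [0.744, 0.668, -0.0], [-0.0, 0.0, -1.0]]
ft_force: [1.4, 0.5, -0.3]
grip_width: 0.0479
gripper_force: 0.0
```

Emit:
{"method": "jog_arm", "body": {"hand": [0.048,0.048,0.048,0.048,0.048], "travel": [[0,0,0],[0,0,-0.03],[0,0,-0.03],[0,0,-0.012],[0,0,0]], "yaw": [0,0,0,0,0]}}

```text
time_s: 14.92
position: [0.4711, -0.161, 0.0529]
tool_rot: [[-0.673, 0.739, 0.0], [0.739, 0.673, -0.0], [-0.0, 0.0, -1.0]]
ft_force: [-0.0, 0.2, 0.3]
grip_width: 0.048
gripper_force: 0.0
```

Emit:
{"method": "jog_arm", "body": {"hand": [0.0,0.0,0.0,0.0,0.0], "travel": [[0,0,0],[0,0,0],[0,0,0],[0,0,0],[0,0,0]], "yaw": [0,0,0,0,0]}}

```text
time_s: 15.55
position: [0.4715, -0.1612, 0.0536]
tool_rot: [[-0.672, 0.74, 0.003], [0.74, 0.672, -0.002], [-0.003, 0.001, -1.0]]
ft_force: [0.3, 0.7, 6.6]
grip_width: 0.0356
gripper_force: 40.8
```

Emit:
{"method": "jog_arm", "body": {"hand": [0.0,0.0,0.0,0.0,0.0], "travel": [[0,0,0.03],[0,0,0.05],[-0.012,-0.04,0],[-0.012,-0.04,0],[-0.012,-0.04,0]], "yaw": [0,0,0,0,0]}}

```text
time_s: 16.18
position: [0.4343, -0.2819, 0.133]
tool_rot: [[-0.673, 0.74, 0.001], [0.74, 0.673, -0.001], [-0.001, 0.0, -1.0]]
ft_force: [0.3, -0.4, -1.2]
grip_width: 0.0353
gripper_force: 40.2
```

Emit:
{"method": "jog_arm", "body": {"hand": [0.0,0.0,0.0,0.0,0.0], "travel": [[-0.01,-0.042,0],[0,0,-0.03],[0,0,-0.03],[0,0,-0.028],[0,0,0]], "yaw": [0,0,0,0,0]}}

```text
time_s: 16.8
position: [0.4243, -0.3223, 0.0434]
tool_rot: [[-0.672, 0.74, -0.002], [0.74, 0.672, 0.002], [0.003, 0.0, -1.0]]
ft_force: [-0.4, 0.6, 0.3]
grip_width: 0.0354
gripper_force: 40.3
```

Emit:
{"method": "jog_arm", "body": {"hand": [0.0,0.048,0.048,0.048,0.048], "travel": [[0,0,-0.003],[0,0,0],[0,0,0],[0,0,0.04],[0,0,0.05]], "yaw": [0,0,0,0,0]}}

```text
time_s: 17.42
position: [0.4245, -0.3225, 0.1322]
tool_rot: [[-0.672, 0.741, -0.001], [0.741, 0.672, 0.001], [0.002, 0.0, -1.0]]
ft_force: [0.5, 0.0, 0.7]
grip_width: 0.0479
gripper_force: 0.0
```

Emit:
{"method": "jog_arm", "body": {"hand": [0.03,0.03,0.03,0.03,0.03], "travel": [[0,0,0.05],[0,0,0.04],[0.022,0.04,0],[0.022,0.04,0],[0.022,0.04,0]], "yaw": [0.167,0.167,0.167,0.167,0.167]}}

```text
time_s: 18.05
position: [0.4912, -0.2015, 0.2219]
tool_rot: [[-1.0, -0.006, 0.001], [-0.006, 1.0, -0.001], [-0.001, -0.001, -1.0]]
ft_force: [0.0, -0.1, 0.7]
grip_width: 0.0302
gripper_force: 0.0
```

Emit:
{"method": "jog_arm", "body": {"hand": [0.03,0.03,0.03,0.03,0.03], "travel": [[0,0.04,0],[0,0,0],[0,0,0],[0,0,0],[0,0,0]], "yaw": [0,0,0,0,0]}}

```text
time_s: 18.68
position: [0.4907, -0.1636, 0.2213]
tool_rot: [[-1.0, -0.0, -0.0], [-0.0, 1.0, -0.0], [0.0, -0.0, -1.0]]
ft_force: [0.1, 0.1, -0.1]
grip_width: 0.0302
gripper_force: 0.0
```

```bash
python3 - <<'E'
from h import *
im,C,st=snap("wrist","w7.png"); print(st["position"],lid(im,C,"b",z=.05),flats(im,C,"b",np.array([.466,-.1595])))
E
```

```text
[ 0.49068447 -0.16357036  0.22129106] [(0.466, -0.1594, 0.0598)] (np.int64(465), array([ 0.4658, -0.1593]), np.float64(0.059), 'flat', np.float64(12.6), 'amp_mm', np.float64(0.04))
```

View pics/w7.png

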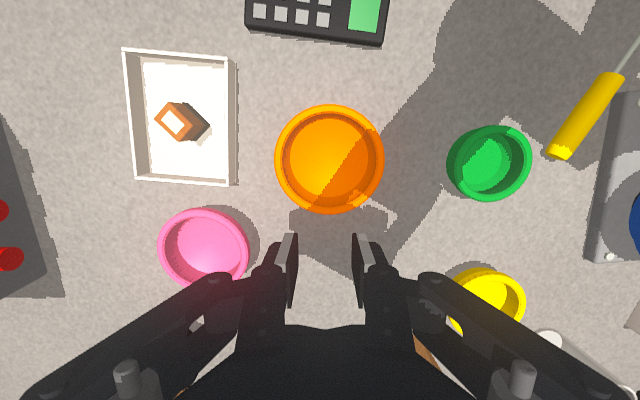

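The relay is upright in the tray at (175,122), and the orange lid is empty at (330,158). Now I'll grip the orange rim on its +y side.

Emit:
{"method": "jog_arm", "body": {"hand": [0.03,0.03,0.03,0.03,0.03], "travel": [[-0.025,0.0597,-0.01],[0,0,-0.05],[0,0,-0.055],[0,0,-0.052],[0,0,0]], "yaw": [0,0,0,0,0]}}

```text
time_s: 19.35
position: [0.4655, -0.1054, 0.0526]
tool_rot: [[-1.0, -0.001, -0.006], [-0.001, 1.0, 0.003], [0.006, 0.003, -1.0]]
ft_force: [1.0, 0.1, 0.4]
grip_width: 0.0303
gripper_force: 0.0
```

Emit:
{"method": "jog_arm", "body": {"hand": [0.0,0.0,0.0,0.0,0.0], "travel": [[0,0,0],[0,0,0],[0,0,0],[0,0,0],[0,0,0]], "yaw": [0,0,0,0,0]}}

```text
time_s: 19.98
position: [0.4676, -0.1057, 0.0557]
tool_rot: [[-1.0, -0.001, 0.002], [-0.001, 1.0, -0.0], [-0.002, -0.0, -1.0]]
ft_force: [2.0, 3.5, 6.0]
grip_width: 0.0081
gripper_force: 37.9
```

Emit:
{"method": "jog_arm", "body": {"hand": [0.0,0.0,0.0,0.0,0.0], "travel": [[0,0,0.01],[0,0,0.03],[0,0,0.06],[0.009,0.06,0.06],[0.009,0.06,0]], "yaw": [0,0,0,0,0]}}

```text
time_s: 20.6
position: [0.4838, -0.0018, 0.2026]
tool_rot: [[-1.0, 0.002, 0.007], [0.002, 1.0, -0.002], [-0.007, -0.002, -1.0]]
ft_force: [0.9, 0.4, -2.7]
grip_width: 0.0084
gripper_force: 37.2
```

Emit:
{"method": "jog_arm", "body": {"hand": [0.0,0.0,0.0,0.0,0.0], "travel": [[0.009,0.06,0],[0.01,0.06,0],[0.01,0.06,0],[0.01,0.06,0],[0,0.04,0]], "yaw": [0,0,0,0,0]}}

```text
time_s: 21.22
position: [0.5212, 0.2804, 0.1989]
tool_rot: [[-1.0, -0.003, -0.0], [-0.003, 1.0, -0.0], [0.0, -0.0, -1.0]]
ft_force: [-0.5, -0.5, -1.7]
grip_width: 0.0086
gripper_force: 37.3
```

Emit:
{"method": "jog_arm", "body": {"hand": [0.0,0.0,0.0,0.0,0.0], "travel": [[0,0,0],[0,0,0],[0,0,0],[0,0,0],[0,0,0]], "yaw": [0,0,0,0,0]}}

```text
time_s: 21.85
position: [0.5216, 0.2776, 0.1989]
tool_rot: [[-1.0, -0.0, 0.0], [-0.0, 1.0, 0.0], [-0.0, 0.0, -1.0]]
ft_force: [-0.2, 0.2, -0.9]
grip_width: 0.0084
gripper_force: 37.3
```

```bash
cat >> h.py <<'E'
def held(k,fn):
    im,C,st=snap("wrist",fn); p=st["position"]
    print("tcp",p.round(4),"w",round(st["grip_width"],4))
    n=np.array([p[0],p[1]-RAD[k]+.0045])
    print(lid(im,C,k,z=p[2]-.004),flats(im,C,k,n,z=p[2]-.004))
E
python3 -c "
from h import *
held('b','w8.png')"
```

```text
tcp [0.5216 0.2776 0.1989] w 0.0084
[] (np.int64(295), array([0.5165, 0.2235]), np.float64(0.0583), 'flat', np.float64(13.8), 'amp_mm', np.float64(0.1))
```

View pics/w8.png

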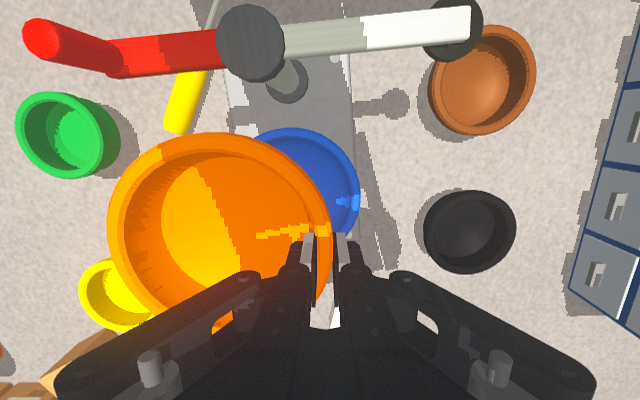

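```bash
cat >> h.py <<'E'
from scipy.optimize import least_squares
from scipy.spatial.transform import Rotation as Ro
def tilt(k,im,C,st,off=.004):
    """held lid: fit rim circle through the grip point; rotvec (deg) about world x,y,z and centre of rim top"""
    p=np.array(st["position"]); cs=max(blobs(im,k),key=cv2.contourArea)[:,0,:]
    c,R,o=C; G=p-[0,0,off]; D=np.array([px2w(C,u,v,0)-o for u,v in cs])
    def res(x):
        Q=Ro.from_rotvec(x); ctr=G+Q.apply([0,-RAD[k]+.0045,0]); n=Q.apply([0,0,1])
        P=o+D*(((ctr-o)@n)/(D@n))[:,None]; return np.linalg.norm(P-ctr,axis=1)-RAD[k]
    P0=o+D*((G[2]-o[2])/D[:,2])[:,None]; ok=(P0[:,1]<G[1]-.03)&(abs(res(np.zeros(3)))<.012)
    f=lambda x:res(x)[ok]
    s=least_squares(f,np.zeros(3),loss="soft_l1",f_scale=.0007)
    ctr=G+Ro.from_rotvec(s.x).apply([0,-RAD[k]+.0045,0])
    print("tilt deg",np.degrees(s.x).round(1),"rim ctr",ctr.round(4),"rel",(ctr-p).round(4),"rms mm",(1e3*np.median(abs(f(s.x)))).round(2),ok.sum())
E
python3 - <<'E'
from h import *
st=env.observe(); tilt("b",cv2.imread("pics/w8.png"),cam("wrist",st),st)
# reference: the blue lid as held at w3
r=dict(position=np.array([ 0.66197416,-0.06270229,0.19839416]),tool_rot=np.array([[-1.0,-0.001,0.008],[-0.001,1.0,-0.003],[-0.008,-0.003,-1.0]]))
tilt("a",cv2.imread("pics/w3.png"),cam("wrist",r),r)
E
```

```text
tilt deg [  5.5 -15.7  -5.6] rim ctr [0.517  0.2227 0.1889] rel [-0.0046 -0.055  -0.0099] rms mm 1.69 334
tilt deg [ 1.7 -0.   0.7] rim ctr [ 0.6627 -0.1242  0.1926] rel [ 0.0007 -0.0615 -0.0058] rms mm 0.31 348
```

```bash
python3 - <<'E'
from h import *
import h
st=env.observe(); im=cv2.imread("pics/w8.png")
for r in((4,19),(4,22),(2,20)):
    h.HUE["b"]=r; cs=max(blobs(im,"b"),key=cv2.contourArea); print(r,cv2.boundingRect(cs))
    tilt("b",im,cam("wrist",st),st)
hsv=cv2.cvtColor(im,cv2.COLOR_BGR2HSV); print([hsv[v,u].tolist() for u,v in [(115,240),(135,290),(150,310),(180,145),(260,140),(320,200)]])
h.HUE["b"]=(4,19); v=im.copy(); cv2.drawContours(v,blobs(im,"b"),-1,(255,0,0),1); cv2.imwrite("pics/w8d.png",v[100:360,60:400])
E
```

```text
(4, 19) (0, 132, 338, 268)
tilt deg [  5.9 -13.6  -5.6] rim ctr [0.5169 0.2228 0.1886] rel [-0.0047 -0.0549 -0.0103] rms mm 1.89 383
(4, 22) (0, 132, 338, 268)
tilt deg [ 2.6 -3.9 -3.6] rim ctr [0.5182 0.2224 0.1922] rel [-0.0034 -0.0553 -0.0067] rms mm 0.69 420
(2, 20) (0, 132, 338, 268)
tilt deg [ 2.7 -5.5 -3.5] rim ctr [0.5184 0.2224 0.192 ] rel [-0.0033 -0.0553 -0.0068] rms mm 1.34 575
[[22, 255, 255], [22, 255, 255], [22, 255, 255], [16, 255, 245], [119, 113, 178], [14, 255, 238]]
```

The tilt is small once the hue mask covers the lit orange. I'll line up over blue and lower.

Emit:
{"method": "jog_arm", "body": {"hand": [0.0,0.0,0.0,0.0,0.0], "travel": [[0.007,0.023,0],[0,0,-0.03],[0,0,-0.03],[0,0,-0.02],[0,0,0]], "yaw": [0,0,0,0,0]}}

```text
time_s: 22.52
position: [0.528, 0.3008, 0.1175]
tool_rot: [[-1.0, -0.001, -0.003], [-0.001, 1.0, -0.001], [0.003, -0.001, -1.0]]
ft_force: [0.4, -0.4, -0.7]
grip_width: 0.0085
gripper_force: 37.3
```

Emit:
{"method": "jog_arm", "body": {"hand": [0.0,0.0,0.0,0.0,0.0], "travel": [[0,0,0],[0,0,0],[0,0,0],[0,0,0],[0,0,0]], "yaw": [0,0,0,0,0]}}

```text
time_s: 23.15
position: [0.5285, 0.3011, 0.1188]
tool_rot: [[-1.0, -0.001, 0.0], [-0.001, 1.0, 0.0], [-0.0, 0.0, -1.0]]
ft_force: [0.8, -0.9, -0.7]
grip_width: 0.0087
gripper_force: 37.3
```

```bash
sed -i 's/"b":(8,18)/"b":(4,22)/;s/"d":(24,34)/"d":(24,36)/' h.py; python3 - <<'E'
from h import *
im,C,st=snap("wrist","w9.png");tilt("b",im,C,st);print(st["position"],st["grip_width"],st["ft_force"])
E
```

```text
tilt deg [ 2.7 -3.3 -3.3] rim ctr [0.5254 0.2458 0.1122] rel [-0.0031 -0.0553 -0.0067] rms mm 0.68 409
[0.52852955 0.30112389 0.11882701] 0.008674922297934727 [ 0.75972384 -0.85167817 -0.68781186]
```

Emit:
{"method": "jog_arm", "body": {"hand": [0.0,0.0,0.0,0.0,0.0], "travel": [[0,0,-0.012],[0,0,-0.009],[0,0,-0.0035],[0,0,0],[0,0,0]], "yaw": [0,0,0,0,0]}}

```text
time_s: 23.82
position: [0.5287, 0.3011, 0.0944]
tool_rot: [[-1.0, -0.001, 0.0], [-0.001, 1.0, 0.0], [-0.0, 0.0, -1.0]]
ft_force: [0.0, -0.1, -1.5]
grip_width: 0.0087
gripper_force: 37.3
```

Emit:
{"method": "jog_arm", "body": {"hand": [0.0,0.0,0.0,0.0,0.0], "travel": [[0,0,-0.0015],[0,0,0],[0,0,0],[0,0,0],[0,0,0]], "yaw": [0,0,0,0,0]}}

```text
time_s: 24.45
position: [0.5287, 0.3013, 0.0931]
tool_rot: [[-1.0, -0.001, 0.001], [-0.001, 1.0, 0.001], [-0.001, 0.001, -1.0]]
ft_force: [-0.2, 1.5, 4.4]
grip_width: 0.0085
gripper_force: 37.8
```

Emit:
{"method": "jog_arm", "body": {"hand": [0.025,0.025,0.025,0.025,0.025], "travel": [[0,0,0],[0,0,0],[0,0,0.03],[0,0,0.06],[0.02,-0.045,0.05]], "yaw": [0,0,0,0,0]}}

```text
time_s: 25.08
position: [0.5457, 0.2622, 0.2294]
tool_rot: [[-1.0, -0.005, 0.001], [-0.005, 1.0, 0.0], [-0.001, 0.0, -1.0]]
ft_force: [1.3, -0.5, 0.2]
grip_width: 0.0249
gripper_force: 0.0
```

Emit:
{"method": "jog_arm", "body": {"hand": [0.05,0.05,0.05,0.05,0.05], "travel": [[0.02,-0.045,0],[0,0,0],[0,0,0],[0,0,0],[0,0,0]], "yaw": [0,0,0,0,0]}}

```text
time_s: 25.7
position: [0.566, 0.2168, 0.2271]
tool_rot: [[-1.0, -0.002, -0.0], [-0.002, 1.0, -0.0], [0.0, -0.0, -1.0]]
ft_force: [-0.1, 0.1, -0.5]
grip_width: 0.0503
gripper_force: 0.0
```

```bash
cat >> h.py <<'E'
def free(k,near,im,C,zf=None):
    """free-lying lid: fit centre (x,y,z) and tilt of rim circle"""
    cs=min(blobs(im,k),key=lambda c:np.hypot(*(px2w(C,*c[:,0,:].mean(0),near[2])-near)[:2])+(len(c)<60))[:,0,:]
    c,R,o=C; D=np.array([px2w(C,u,v,0)-o for u,v in cs])
    def res(x):
        ctr=np.array(near)+[x[0],x[1],0]; n=Ro.from_rotvec([x[2],x[3],0]).apply([0,0,1])
        P=o+D*(((ctr-o)@n)/(D@n))[:,None]; return np.linalg.norm(P-ctr,axis=1)-RAD[k]
    ok=abs(res(np.zeros(4)))<.012
    s=least_squares(lambda x:res(x)[ok],np.zeros(4),loss="soft_l1",f_scale=.0007)
    print(k,"ctr",(np.array(near[:2])+s.x[:2]).round(4),"tilt deg",np.degrees(s.x[2:]).round(1),"res mm",(1e3*np.median(abs(res(s.x)[ok]))).round(2),ok.sum())
E
python3 - <<'E'
from h import *
im,C,st=snap("wrist","w10.png");free("b",[.5252,.2455,.087],im,C);print(st["position"])
free("d",[.65,.041,.05],im,C); free("e",[.4695,.0197,.05],im,C)
im=cv2.imread("pics/w5.png");r=dict(position=np.array([ 0.56456276,0.20874857,0.23429583]),tool_rot=np.diag([-1.,1,-1]))
free("a",[.5252,.2455,.07],im,cam("wrist",r))
E
```

```text
b ctr [0.5263 0.2466] tilt deg [-6.6  1.7] res mm 0.52 358
[0.56595094 0.2168281  0.22705661]
d ctr [0.6469 0.047 ] tilt deg [-6.1 -1.5] res mm 0.92 211
e ctr [0.4707 0.0251] tilt deg [-9.3  3.4] res mm 0.52 252
a ctr [0.5263 0.2466] tilt deg [-5.1  3.7] res mm 0.52 360
```

Orange sits concentric with blue. Next is pink.

Emit:
{"method": "jog_arm", "body": {"hand": [0.03,0.03,0.03,0.03,0.03], "travel": [[0.004,-0.052,0],[0.004,-0.052,0],[0.004,-0.052,0],[0.004,-0.052,0],[0.004,-0.052,0]], "yaw": [0,0,0,0,0]}}

```text
time_s: 26.38
position: [0.5863, -0.0452, 0.2273]
tool_rot: [[-1.0, -0.002, 0.0], [-0.002, 1.0, 0.0], [-0.0, 0.0, -1.0]]
ft_force: [0.3, 1.1, 0.2]
grip_width: 0.0299
gripper_force: 0.0
```

Emit:
{"method": "jog_arm", "body": {"hand": [0.03,0.03,0.03,0.03,0.03], "travel": [[0.004,-0.052,0],[0.004,-0.052,0],[0.004,-0.052,0],[0.004,-0.052,0],[0.0,-0.052,0]], "yaw": [0,0,0,0,0]}}

```text
time_s: 27.0
position: [0.6025, -0.3052, 0.2271]
tool_rot: [[-1.0, -0.002, 0.0], [-0.002, 1.0, 0.0], [-0.0, 0.0, -1.0]]
ft_force: [0.5, 1.0, -0.6]
grip_width: 0.0298
gripper_force: 0.0
```

Emit:
{"method": "jog_arm", "body": {"hand": [0.03,0.03,0.03,0.03,0.03], "travel": [[0,0,0],[0,0,0],[0,0,0],[0,0,0],[0,0,0]], "yaw": [0,0,0,0,0]}}

```text
time_s: 27.62
position: [0.6025, -0.3033, 0.2274]
tool_rot: [[-1.0, -0.002, 0.0], [-0.002, 1.0, -0.0], [-0.0, -0.0, -1.0]]
ft_force: [0.3, 0.6, 0.2]
grip_width: 0.0298
gripper_force: 0.0
```

```bash
python3 - <<'E'
from h import *
im,C,st=snap("wrist","w11.png");print(st["position"],lid(im,C,"c",z=.05),flats(im,C,"c",np.array([.574,-.308])))
t,T,_=snap("top","t11.png")
for k in"abcde": print(k,lid(t,T,k))
E
```

```text
[ 0.60247945 -0.30332328  0.22744902] [(0.5739, -0.3092, 0.0537)] (np.int64(276), array([ 0.5739, -0.3091]), np.float64(0.0529), 'flat', np.float64(2.8), 'amp_mm', np.float64(0.05))
a [(0.5256, 0.2462, 0.0679), (0.9091, -0.525, 0.0602)]
b [(0.5295, 0.2548, 0.0625), (0.7802, -0.0269, 0.0574), (1.0045, -0.621, 0.0648), (0.9994, 1.0367, 0.0593), (1.1134, -0.6889, 0.0531)]
c [(0.5778, -0.2966, 0.0522)]
d [(0.2559, 0.0538, 0.0495), (0.4187, 0.131, 0.0487), (0.6511, 0.0423, 0.0496)]
e [(0.4712, 0.0194, 0.0418)]
```

Emit:
{"method": "jog_arm", "body": {"hand": [0.03,0.03,0.03,0.03,0.03], "travel": [[-0.0285,0.0438,-0.02],[0,0,-0.05],[0,0,-0.055],[0,0,-0.047],[0,0,0]], "yaw": [0,0,0,0,0]}}

```text
time_s: 28.35
position: [0.5725, -0.2592, 0.0525]
tool_rot: [[-1.0, -0.001, -0.006], [-0.001, 1.0, 0.004], [0.006, 0.004, -1.0]]
ft_force: [-0.5, -0.9, -0.4]
grip_width: 0.0302
gripper_force: 0.0
```

Emit:
{"method": "jog_arm", "body": {"hand": [0.0,0.0,0.0,0.0,0.0], "travel": [[0,0,0],[0,0,0],[0,0,0],[0,0,0],[0,0,0]], "yaw": [0,0,0,0,0]}}

```text
time_s: 28.98
position: [0.5746, -0.2601, 0.0569]
tool_rot: [[-1.0, -0.001, 0.003], [-0.001, 1.0, -0.001], [-0.003, -0.001, -1.0]]
ft_force: [0.8, 3.0, 6.7]
grip_width: 0.009
gripper_force: 38.0
```

Emit:
{"method": "jog_arm", "body": {"hand": [0.0,0.0,0.0,0.0,0.0], "travel": [[0,0,0.01],[0,0,0.03],[0,0,0.06],[-0.004,0.05,0.055],[-0.005,0.06,0]], "yaw": [0,0,0,0,0]}}

```text
time_s: 29.6
position: [0.5664, -0.1587, 0.2057]
tool_rot: [[-1.0, 0.001, 0.007], [0.001, 1.0, -0.004], [-0.007, -0.004, -1.0]]
ft_force: [0.1, 1.2, -1.1]
grip_width: 0.0095
gripper_force: 37.4
```

Emit:
{"method": "jog_arm", "body": {"hand": [0.0,0.0,0.0,0.0,0.0], "travel": [[-0.005,0.06,0],[-0.005,0.06,0],[-0.005,0.06,0],[-0.005,0.06,0],[-0.005,0.06,0]], "yaw": [0,0,0,0,0]}}

```text
time_s: 30.22
position: [0.54, 0.1435, 0.2021]
tool_rot: [[-1.0, -0.001, 0.001], [-0.001, 1.0, -0.0], [-0.001, -0.0, -1.0]]
ft_force: [0.7, 0.1, -0.5]
grip_width: 0.009
gripper_force: 37.4
```

Emit:
{"method": "jog_arm", "body": {"hand": [0.0,0.0,0.0,0.0,0.0], "travel": [[-0.005,0.06,0],[-0.005,0.06,0],[0,0.03,0],[0,0,0],[0,0,0]], "yaw": [0,0,0,0,0]}}

```text
time_s: 30.85
position: [0.5305, 0.291, 0.2016]
tool_rot: [[-1.0, -0.001, -0.0], [-0.001, 1.0, -0.0], [0.0, -0.0, -1.0]]
ft_force: [-0.8, -1.0, -1.3]
grip_width: 0.0094
gripper_force: 37.5
```

```bash
python3 - <<'E'
from h import *
im,C,st=snap("wrist","w12.png");print(st["position"],st["grip_width"]);tilt("c",im,C,st)
print(np.array(max(blobs(im,"c"),key=cv2.contourArea)).shape)
E
```

```text
[0.53051674 0.29101046 0.20164028] 0.009430520571219162
tilt deg [ 5.8  2.2 -0.6] rim ctr [0.5299 0.2418 0.1926] rel [-0.0006 -0.0492 -0.009 ] rms mm 1.45 448
(1053, 1, 2)
```

Emit:
{"method": "jog_arm", "body": {"hand": [0.0,0.0,0.0,0.0,0.0], "travel": [[-0.004,0.0042,0],[0,0,-0.03],[0,0,-0.03],[0,0,-0.012],[0,0,0]], "yaw": [0,0,0,0,0]}}

```text
time_s: 31.52
position: [0.5265, 0.2958, 0.1294]
tool_rot: [[-1.0, -0.001, -0.001], [-0.001, 1.0, -0.0], [0.001, -0.0, -1.0]]
ft_force: [-0.7, 0.2, 1.4]
grip_width: 0.0095
gripper_force: 37.5
```

Emit:
{"method": "jog_arm", "body": {"hand": [0.0,0.0,0.0,0.0,0.0], "travel": [[0,0,0],[0,0,0],[0,0,0],[0,0,0],[0,0,0]], "yaw": [0,0,0,0,0]}}

```text
time_s: 32.15
position: [0.5265, 0.296, 0.1295]
tool_rot: [[-1.0, -0.001, 0.0], [-0.001, 1.0, -0.0], [-0.0, -0.0, -1.0]]
ft_force: [-0.8, -0.6, -0.1]
grip_width: 0.0095
gripper_force: 37.5
```

```bash
python3 - <<'E'
from h import *
import h
im,C,st=snap("wrist","w13.png");p=st["position"];print(p,st["grip_width"])
hsv=cv2.cvtColor(im,cv2.COLOR_BGR2HSV);print(hsv[150:260:20,150:300:25,0].tolist())
for r,s in(((150,178),90),((150,178),50)):
    h.HUE["c"]=r; cs=max(blobs(im,"c",smin=s),key=cv2.contourArea);print(cv2.boundingRect(cs)); tilt("c",im,C,st,off=.0065)
    print(flats(im,C,"c",np.array([p[0]-.0006,p[1]-.0492]),z=p[2]-.0065,smin=s))
cv2.drawContours(im,[cs],-1,(255,0,0),1); cv2.imwrite("pics/w13d.png",im)
E
```

```text
[0.52645687 0.29601066 0.12947616] 0.009456273094645423
[[15, 13, 25, 172, 3, 16], [16, 171, 172, 171, 172, 171], [158, 173, 160, 171, 171, 171], [167, 173, 160, 171, 171, 171], [173, 172, 159, 171, 170, 171], [174, 173, 159, 157, 171, 171]]
(131, 149, 203, 187)
tilt deg [ 3.6 -1.9 -0.9] rim ctr [0.5257 0.2466 0.1198] rel [-0.0008 -0.0494 -0.0097] rms mm 2.13 537
(np.int64(425), array([0.5237, 0.2483]), np.float64(0.0521), 'flat', np.float64(10.3), 'amp_mm', np.float64(0.08))
(131, 149, 208, 208)
tilt deg [ 3.6 -1.9 -0.9] rim ctr [0.5257 0.2466 0.1198] rel [-0.0008 -0.0494 -0.0097] rms mm 2.13 537
(np.int64(390), array([0.5241, 0.2484]), np.float64(0.0527), 'flat', np.float64(-11.9), 'amp_mm', np.float64(0.14))
```

View pics/w13d.png

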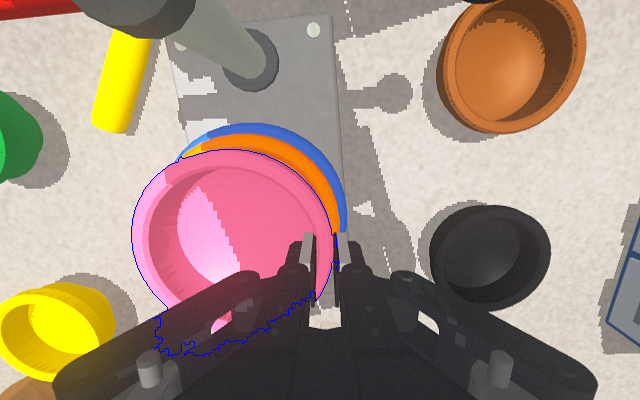

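The pink lid is level and concentric over orange and blue. Lowering it now.

Emit:
{"method": "jog_arm", "body": {"hand": [0.0,0.0,0.0,0.0,0.0], "travel": [[0,0,-0.01],[0,0,-0.006],[0,0,-0.002],[0,0,0],[0,0,0]], "yaw": [0,0,0,0,0]}}

```text
time_s: 32.83
position: [0.5265, 0.2959, 0.1115]
tool_rot: [[-1.0, -0.001, 0.0], [-0.001, 1.0, -0.0], [-0.0, -0.0, -1.0]]
ft_force: [-0.2, -0.1, -1.4]
grip_width: 0.0092
gripper_force: 37.4
```

Emit:
{"method": "jog_arm", "body": {"hand": [0.0,0.0,0.0,0.0,0.0], "travel": [[0,0,-0.0015],[0,0,0],[0,0,0],[0,0,0],[0,0,0]], "yaw": [0,0,0,0,0]}}

```text
time_s: 33.45
position: [0.5268, 0.2965, 0.1109]
tool_rot: [[-1.0, -0.001, 0.002], [-0.001, 1.0, 0.001], [-0.002, 0.001, -1.0]]
ft_force: [-1.8, 2.1, 5.0]
grip_width: 0.0092
gripper_force: 37.9
```

Emit:
{"method": "jog_arm", "body": {"hand": [0.025,0.025,0.025,0.025,0.025], "travel": [[0,0,0],[0,0,0],[0,0,0.03],[0,0,0.05],[0,0,0.04]], "yaw": [0,0,0,0,0]}}

```text
time_s: 34.08
position: [0.5266, 0.2959, 0.2316]
tool_rot: [[-1.0, -0.001, 0.001], [-0.001, 1.0, 0.0], [-0.001, 0.0, -1.0]]
ft_force: [0.5, 0.4, -1.0]
grip_width: 0.0254
gripper_force: 0.0
```

Emit:
{"method": "jog_arm", "body": {"hand": [0.03,0.03,0.03,0.03,0.03], "travel": [[0.03,-0.05,0],[0.03,-0.05,0],[0.03,-0.05,0],[0.03,-0.05,0],[0.03,-0.05,0]], "yaw": [0,0,0,0,0]}}

```text
time_s: 34.7
position: [0.6772, 0.0441, 0.2297]
tool_rot: [[-1.0, -0.001, -0.0], [-0.001, 1.0, -0.0], [0.0, -0.0, -1.0]]
ft_force: [-0.4, 0.8, 0.6]
grip_width: 0.0302
gripper_force: 0.0
```

Emit:
{"method": "jog_arm", "body": {"hand": [0.03,0.03,0.03,0.03,0.03], "travel": [[0,0,0],[0,0,0],[0,0,0],[0,0,0],[0,0,0]], "yaw": [0,0,0,0,0]}}

```text
time_s: 35.33
position: [0.6763, 0.0467, 0.2302]
tool_rot: [[-1.0, -0.002, 0.0], [-0.002, 1.0, -0.0], [-0.0, -0.0, -1.0]]
ft_force: [0.2, 0.1, 0.8]
grip_width: 0.0299
gripper_force: 0.0
```

```bash
python3 - <<'E'
from h import *
im,C,st=snap("wrist","w14.png");print(st["position"],lid(im,C,"d",z=.05),flats(im,C,"d",np.array([.65,.042])))
print("pink",lid(im,C,"c",z=.104))
t,T,_=snap("top","t14.png")
print("top c",lid(t,T,"c",z=.1),"b",lid(t,T,"b",z=.083)[:1],"a",lid(t,T,"a",z=.066),"d",lid(t,T,"d"),"e",lid(t,T,"e"))
E
```

```text
[0.67629865 0.04665228 0.23016953] [(0.6511, 0.0412, 0.0478)] (np.int64(242), array([0.6507, 0.0413]), np.float64(0.047), 'flat', np.float64(-1.4), 'amp_mm', np.float64(0.07))
pink [(0.5332, 0.241, 0.0567)]
top c [(0.5246, 0.2441, 0.0595)] b [(0.5253, 0.2438, 0.0578)] a [(0.5248, 0.2443, 0.0668), (0.902, -0.5145, 0.0588)] d [(0.805, -0.0419, 0.0453)] e [(0.3002, -0.1155, 0.0364), (0.4673, 0.0063, 0.0391)]
```

Emit:
{"method": "jog_arm", "body": {"hand": [0.03,0.03,0.03,0.03,0.03], "travel": [[-0.0253,0.038,-0.02],[0,0,-0.05],[0,0,-0.055],[0,0,-0.05],[0,0,0]], "yaw": [0,0,0,0,0]}}

```text
time_s: 36.05
position: [0.6493, 0.0841, 0.0517]
tool_rot: [[-1.0, -0.001, -0.008], [-0.001, 1.0, 0.0], [0.008, 0.0, -1.0]]
ft_force: [0.2, -0.5, 1.1]
grip_width: 0.0301
gripper_force: 0.0
```

Emit:
{"method": "jog_arm", "body": {"hand": [0.0,0.0,0.0,0.0,0.0], "travel": [[0,0,0],[0,0,0],[0,0,0],[0,0,0],[0,0,0]], "yaw": [0,0,0,0,0]}}

```text
time_s: 36.67
position: [0.6522, 0.0843, 0.0571]
tool_rot: [[-1.0, -0.001, 0.004], [-0.001, 1.0, 0.0], [-0.004, 0.0, -1.0]]
ft_force: [0.5, 1.5, 7.0]
grip_width: 0.0082
gripper_force: 40.1
```

Emit:
{"method": "jog_arm", "body": {"hand": [0.0,0.0,0.0,0.0,0.0], "travel": [[0,0,0.01],[0,0,0.03],[0,0,0.06],[0,0,0.055],[-0.02,0.035,0.01]], "yaw": [0,0,0,0,0]}}

```text
time_s: 37.3
position: [0.6327, 0.1175, 0.2248]
tool_rot: [[-1.0, 0.002, 0.008], [0.002, 1.0, -0.001], [-0.008, -0.001, -1.0]]
ft_force: [0.5, 0.6, -1.6]
grip_width: 0.0081
gripper_force: 39.5
```

Emit:
{"method": "jog_arm", "body": {"hand": [0.0,0.0,0.0,0.0,0.0], "travel": [[-0.035,0.055,0],[-0.035,0.055,0],[-0.035,0.055,0],[0,0,0],[0,0,0]], "yaw": [0,0,0,0,0]}}

```text
time_s: 37.92
position: [0.5306, 0.277, 0.2205]
tool_rot: [[-1.0, -0.001, 0.001], [-0.001, 1.0, -0.0], [-0.001, -0.0, -1.0]]
ft_force: [0.2, -0.2, -1.0]
grip_width: 0.0079
gripper_force: 39.6
```

```bash
python3 - <<'E'
from h import *
im,C,st=snap("wrist","w15.png");p=st["position"];print(p,st["grip_width"]);tilt("d",im,C,st,off=.006)
print(flats(im,C,"d",np.array([p[0],p[1]-.0435]),z=p[2]-.006))
E
```

```text
[0.53061565 0.27697565 0.22045777] 0.007940041759929354
tilt deg [ 3.  -2.7  1.1] rim ctr [0.5315 0.2335 0.2122] rel [ 0.0009 -0.0434 -0.0083] rms mm 0.56 258
(np.int64(350), array([0.5297, 0.235 ]), np.float64(0.0464), 'flat', np.float64(13.4), 'amp_mm', np.float64(0.07))
```

Emit:
{"method": "jog_arm", "body": {"hand": [0.0,0.0,0.0,0.0,0.0], "travel": [[-0.005,0.0125,0],[0,0,-0.03],[0,0,-0.03],[0,0,-0.015],[0,0,0]], "yaw": [0,0,0,0,0]}}

```text
time_s: 38.6
position: [0.5255, 0.2895, 0.1444]
tool_rot: [[-1.0, -0.001, -0.001], [-0.001, 1.0, -0.0], [0.001, -0.0, -1.0]]
ft_force: [-0.2, -0.2, -0.3]
grip_width: 0.0083
gripper_force: 39.6
```

Emit:
{"method": "jog_arm", "body": {"hand": [0.0,0.0,0.0,0.0,0.0], "travel": [[0,0,-0.01],[0,0,-0.005],[0,0,-0.001],[0,0,0],[0,0,0]], "yaw": [0,0,0,0,0]}}

```text
time_s: 39.22
position: [0.5256, 0.2897, 0.1292]
tool_rot: [[-1.0, -0.001, 0.0], [-0.001, 1.0, 0.0], [-0.0, 0.0, -1.0]]
ft_force: [-0.4, 0.1, -0.7]
grip_width: 0.0077
gripper_force: 39.7
```

Emit:
{"method": "jog_arm", "body": {"hand": [0.0,0.0,0.0,0.0,0.0], "travel": [[0,0,-0.0015],[0,0,0],[0,0,0],[0,0,0],[0,0,0]], "yaw": [0,0,0,0,0]}}

```text
time_s: 39.85
position: [0.5257, 0.2901, 0.1281]
tool_rot: [[-1.0, -0.001, 0.001], [-0.001, 1.0, 0.001], [-0.001, 0.001, -1.0]]
ft_force: [-1.8, 3.2, 5.5]
grip_width: 0.008
gripper_force: 40.8
```

Emit:
{"method": "jog_arm", "body": {"hand": [0.025,0.025,0.025,0.025,0.025], "travel": [[0,0,0],[0,0,0],[0,0,0.03],[0,0,0.05],[0,0,0.03]], "yaw": [0,0,0,0,0]}}

```text
time_s: 40.48
position: [0.5258, 0.2897, 0.2396]
tool_rot: [[-1.0, -0.001, 0.002], [-0.001, 1.0, 0.001], [-0.002, 0.001, -1.0]]
ft_force: [-0.2, -0.5, -0.2]
grip_width: 0.0251
gripper_force: 0.0
```

Emit:
{"method": "jog_arm", "body": {"hand": [0.03,0.03,0.03,0.03,0.03], "travel": [[-0.006,-0.054,0],[-0.006,-0.054,0],[-0.006,-0.054,0],[-0.006,-0.054,0],[-0.006,-0.054,0]], "yaw": [0,0,0,0,0]}}

```text
time_s: 41.1
position: [0.495, 0.0179, 0.2374]
tool_rot: [[-1.0, -0.001, -0.0], [-0.001, 1.0, -0.0], [0.0, -0.0, -1.0]]
ft_force: [0.5, -0.1, 0.2]
grip_width: 0.03
gripper_force: 0.0
```

Emit:
{"method": "jog_arm", "body": {"hand": [0.03,0.03,0.03,0.03,0.03], "travel": [[0,0,0],[0,0,0],[0,0,0],[0,0,0],[0,0,0]], "yaw": [0,0,0,0,0]}}

```text
time_s: 41.72
position: [0.4955, 0.0203, 0.2374]
tool_rot: [[-1.0, -0.002, -0.0], [-0.002, 1.0, 0.0], [0.0, 0.0, -1.0]]
ft_force: [-0.6, -0.0, 1.2]
grip_width: 0.0297
gripper_force: 0.0
```

```bash
python3 - <<'E'
from h import *
im,C,st=snap("wrist","w16.png");print(st["position"],lid(im,C,"e",z=.05),flats(im,C,"e",np.array([.47,.02])))
t,T,_=snap("top","t16.png")
for k,z in zip("abcd",(.066,.083,.1,.117)): print(k,[x for x in lid(t,T,k,z=z) if x[1]>.2])
E
```

```text
[0.49550959 0.02026034 0.23738659] [(0.4686, 0.0182, 0.0416)] (np.int64(207), array([0.4686, 0.0181]), np.float64(0.0409), 'flat', np.float64(2.2), 'amp_mm', np.float64(0.06))
a [(0.5244, 0.2429, 0.0665)]
b [(0.5264, 0.2473, 0.0597), (0.9815, 1.0037, 0.0574)]
c []
d [(0.5256, 0.2476, 0.0468)]
```

Emit:
{"method": "jog_arm", "body": {"hand": [0.022,0.022,0.022,0.022,0.022], "travel": [[-0.027,0.0355,-0.025],[0,0,-0.052],[0,0,-0.055],[0,0,-0.05],[0,0,0]], "yaw": [0,0,0,0,0]}}

```text
time_s: 42.45
position: [0.467, 0.0554, 0.0534]
tool_rot: [[-1.0, -0.001, -0.007], [-0.001, 1.0, 0.001], [0.007, 0.001, -1.0]]
ft_force: [0.4, -1.0, 0.2]
grip_width: 0.0224
gripper_force: 0.0
```

Emit:
{"method": "jog_arm", "body": {"hand": [0.0,0.0,0.0,0.0,0.0], "travel": [[0,0,0],[0,0,0],[0,0,0],[0,0,0],[0,0,0]], "yaw": [0,0,0,0,0]}}

```text
time_s: 43.08
position: [0.469, 0.0553, 0.0563]
tool_rot: [[-1.0, -0.001, 0.002], [-0.001, 1.0, 0.0], [-0.002, 0.0, -1.0]]
ft_force: [-0.6, 3.1, 7.0]
grip_width: 0.0083
gripper_force: 36.5
```

Emit:
{"method": "jog_arm", "body": {"hand": [0.0,0.0,0.0,0.0,0.0], "travel": [[0,0,0.01],[0,0,0.03],[0,0,0.06],[0.03,0,0.06],[0.025,0.035,0.02]], "yaw": [0,0,0,0,0]}}

```text
time_s: 43.7
position: [0.5229, 0.0893, 0.2357]
tool_rot: [[-1.0, 0.002, 0.006], [0.002, 1.0, -0.001], [-0.006, -0.001, -1.0]]
ft_force: [0.5, -0.4, -1.3]
grip_width: 0.0079
gripper_force: 35.6
```

Emit:
{"method": "jog_arm", "body": {"hand": [0.0,0.0,0.0,0.0,0.0], "travel": [[0,0.055,0],[0,0.055,0],[0,0.055,0],[0,0.025,0],[0,0,0]], "yaw": [0,0,0,0,0]}}

```text
time_s: 44.32
position: [0.5208, 0.2815, 0.2315]
tool_rot: [[-1.0, -0.004, -0.0], [-0.004, 1.0, -0.0], [0.0, -0.0, -1.0]]
ft_force: [-0.2, -0.1, -1.0]
grip_width: 0.0081
gripper_force: 35.7
```

```bash
python3 - <<'E'
from h import *
im,C,st=snap("wrist","w17.png");p=st["position"];print(p,st["grip_width"]);tilt("e",im,C,st,off=.006)
print(flats(im,C,"e",np.array([p[0],p[1]-.0375]),z=p[2]-.006))
E
```

```text
[0.52084376 0.28151212 0.23145177] 0.008061079211111209
tilt deg [ 2.8 -1.9  0.2] rim ctr [0.521  0.2441 0.2236] rel [ 0.0002 -0.0375 -0.0078] rms mm 0.35 179
(np.int64(268), array([0.5191, 0.2451]), np.float64(0.0408), 'flat', np.float64(5.2), 'amp_mm', np.float64(0.11))
```

Emit:
{"method": "jog_arm", "body": {"hand": [0.0,0.0,0.0,0.0,0.0], "travel": [[0.005,0.0035,0],[0,0,-0.03],[0,0,-0.03],[0,0,-0.01],[0,0,0]], "yaw": [0,0,0,0,0]}}

```text
time_s: 45.0
position: [0.5268, 0.2832, 0.1615]
tool_rot: [[-1.0, -0.0, -0.0], [-0.0, 1.0, -0.0], [0.0, -0.0, -1.0]]
ft_force: [1.2, 0.3, -0.3]
grip_width: 0.0082
gripper_force: 35.7
```

Emit:
{"method": "jog_arm", "body": {"hand": [0.0,0.0,0.0,0.0,0.0], "travel": [[0,0,-0.01],[0,0,-0.005],[0,0,0],[0,0,0],[0,0,0]], "yaw": [0,0,0,0,0]}}

```text
time_s: 45.62
position: [0.5265, 0.2837, 0.1466]
tool_rot: [[-1.0, -0.001, 0.0], [-0.001, 1.0, -0.0], [-0.0, -0.0, -1.0]]
ft_force: [-0.8, -0.7, 1.9]
grip_width: 0.0082
gripper_force: 36.9
```

Emit:
{"method": "jog_arm", "body": {"hand": [0.0,0.0,0.0,0.0,0.0], "travel": [[0,0,-0.001],[0,0,-0.001],[0,0,0],[0,0,0],[0,0,0]], "yaw": [0,0,0,0,0]}}

```text
time_s: 46.25
position: [0.5268, 0.284, 0.1454]
tool_rot: [[-1.0, -0.001, 0.002], [-0.001, 1.0, 0.001], [-0.002, 0.001, -1.0]]
ft_force: [-0.4, 0.4, 7.7]
grip_width: 0.008
gripper_force: 39.2
```

Emit:
{"method": "jog_arm", "body": {"hand": [0.025,0.025,0.025,0.025,0.025], "travel": [[0,0,0],[0,0,0],[0,0,0.03],[0,0,0.05],[0,0,0.05]], "yaw": [0,0,0,0,0]}}

```text
time_s: 46.88
position: [0.5262, 0.2836, 0.2754]
tool_rot: [[-1.0, -0.001, -0.001], [-0.001, 1.0, -0.0], [0.001, -0.0, -1.0]]
ft_force: [-0.8, 0.3, 0.0]
grip_width: 0.0247
gripper_force: 0.0
```

Emit:
{"method": "jog_arm", "body": {"hand": [0.04,0.04,0.04,0.04,0.04], "travel": [[0,-0.04,0.02],[0.015,-0.05,0],[0.015,-0.05,0],[0,0,0],[0,0,0]], "yaw": [0,0,0,0,0]}}

```text
time_s: 47.5
position: [0.5563, 0.144, 0.2941]
tool_rot: [[-1.0, -0.001, -0.001], [-0.001, 1.0, 0.0], [0.001, 0.0, -1.0]]
ft_force: [-0.3, 0.2, 0.4]
grip_width: 0.0402
gripper_force: 0.0
```

```bash
python3 - <<'E'
from h import *
im,C,st=snap("wrist","w18.png");print(st["position"])
t,T,_=snap("top","t18.png"); s,S,_=snap("scene","s18.png")
for k,z in zip("abcde",(.07,.087,.104,.121,.138)): print(k,[x for x in lid(im,C,k,z=z) if x[1]>.2],[x for x in lid(t,T,k,z=z-.004) if x[1]>.2])
cv2.imwrite("pics/v18.png",np.hstack([cv2.resize(im[20:260,230:480],(400,400)),cv2.resize(s[110:230,290:410],(400,400))]))
E
```

```text
[0.55634039 0.14395571 0.29410371]
a [(0.5248, 0.2444, 0.0658)] []
b [(0.5256, 0.2439, 0.06)] [(0.5141, 0.2373, 0.0569), (0.9815, 1.0037, 0.0574)]
c [(0.5248, 0.2445, 0.0536)] []
d [(0.5254, 0.2442, 0.0477)] [(0.5184, 0.2415, 0.0441)]
e [(0.526, 0.2455, 0.0425)] [(0.521, 0.242, 0.0358)]
```

View pics/v18.png

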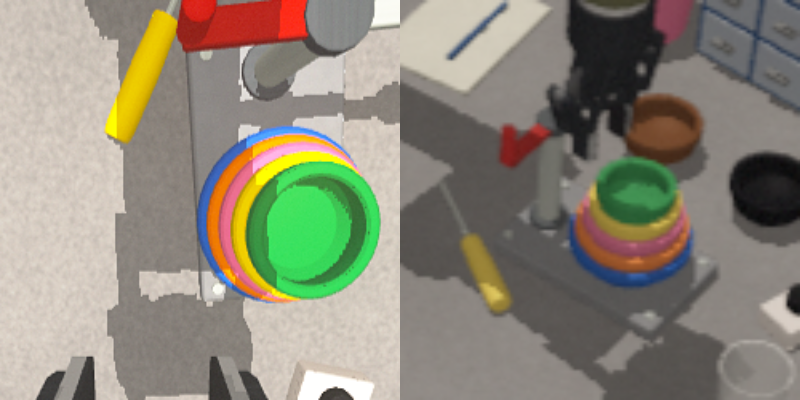

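All five lids are concentric within about 2 mm and level. Now I'll swing the keeper shut.

Emit:
{"method": "jog_arm", "body": {"hand": [0.045,0.045,0.045,0.045,0.045], "travel": [[-0.046,0.0065,0],[-0.046,0.0065,0],[-0.046,0.0065,0],[0,0,0],[0,0,-0.03]], "yaw": [0,0,0,0,0]}}

```text
time_s: 48.28
position: [0.4195, 0.1639, 0.2657]
tool_rot: [[-1.0, -0.003, 0.006], [-0.003, 1.0, 0.001], [-0.006, 0.001, -1.0]]
ft_force: [1.5, 0.3, -0.4]
grip_width: 0.0447
gripper_force: 0.0
```

Emit:
{"method": "jog_arm", "body": {"hand": [0.045,0.045,0.045,0.045,0.045], "travel": [[0,0,-0.03],[0,0,-0.03],[0,0,-0.013],[0,0,0],[0,0,0]], "yaw": [0,0,0,0,0]}}

```text
time_s: 48.9
position: [0.4191, 0.1634, 0.1923]
tool_rot: [[-1.0, -0.001, 0.002], [-0.001, 1.0, 0.0], [-0.002, 0.0, -1.0]]
ft_force: [-0.6, -0.2, 0.3]
grip_width: 0.045
gripper_force: 0.0
```

Emit:
{"method": "jog_arm", "body": {"hand": [0.0,0.0,0.0,0.0,0.0], "travel": [[0,0,0],[0,0,0],[0,0,0],[0,0,0],[0,0,0]], "yaw": [0,0,0,0,0], "grip_force": 30}}

```text
time_s: 49.52
position: [0.4187, 0.1643, 0.1921]
tool_rot: [[-1.0, -0.001, 0.002], [-0.001, 1.0, 0.003], [-0.002, 0.003, -1.0]]
ft_force: [-0.2, 7.2, 3.1]
grip_width: 0.0147
gripper_force: 30.5
```

Emit:
{"method": "jog_arm", "body": {"hand": [0,0,0,0,0], "travel": [[-0.013,0.0006,0],[-0.0128,0.0026,0],[-0.0122,0.0048,0],[-0.0111,0.0069,0],[-0.0098,0.0087,0]], "yaw": [0,0,0,0,0]}}

```text
time_s: 50.15
position: [0.3566, 0.1829, 0.1919]
tool_rot: [[-1.0, -0.001, -0.006], [-0.001, 1.0, -0.011], [0.007, -0.011, -1.0]]
ft_force: [-20.1, -32.7, 22.9]
grip_width: 0.0146
gripper_force: 33.3
```

Emit:
{"method": "jog_arm", "body": {"hand": [0,0,0,0,0], "travel": [[-0.0081,0.0102,0],[-0.0062,0.0115,0],[-0.0042,0.0124,0],[-0.0019,0.008,0],[0,0,0]], "yaw": [0,0,0,0,0]}}

```text
time_s: 50.78
position: [0.3346, 0.2284, 0.1908]
tool_rot: [[-1.0, -0.002, -0.011], [-0.002, 1.0, -0.002], [0.011, -0.002, -1.0]]
ft_force: [-20.3, -4.3, 9.9]
grip_width: 0.015
gripper_force: 32.8
```

Emit:
{"method": "jog_arm", "body": {"hand": [0,0,0,0,0], "travel": [[-0.002,0.003,0],[0,0.003,0],[0,0.003,0],[0,0,0],[0,0,0]], "yaw": [0,0,0,0,0]}}

```text
time_s: 51.4
position: [0.3335, 0.2328, 0.1907]
tool_rot: [[-1.0, -0.002, -0.009], [-0.002, 1.0, -0.014], [0.009, -0.014, -1.0]]
ft_force: [-13.7, -36.5, 12.3]
grip_width: 0.0152
gripper_force: 34.7
```

Emit:
{"method": "jog_arm", "body": {"hand": [0.0,0.04,0.04,0.04,0.04], "travel": [[0,-0.003,0],[0,0,0],[0,0,0],[0,0,0.04],[0,0,0.05]], "yaw": [0,0,0,0,0]}}

```text
time_s: 52.02
position: [0.337, 0.235, 0.2822]
tool_rot: [[-1.0, -0.001, -0.001], [-0.001, 1.0, -0.0], [0.001, -0.0, -1.0]]
ft_force: [0.5, -0.6, 0.3]
grip_width: 0.0399
gripper_force: 0.0
```

Emit:
{"method": "jog_arm", "body": {"hand": [0.04,0.04,0.04,0.04,0.04], "travel": [[0,-0.05,0.02],[0,-0.05,0.02],[0,-0.05,0],[0,0,0],[0,0,0]], "yaw": [0,0,0,0,0]}}

```text
time_s: 52.65
position: [0.3373, 0.0852, 0.3214]
tool_rot: [[-1.0, -0.001, 0.0], [-0.001, 1.0, 0.0], [-0.0, 0.0, -1.0]]
ft_force: [0.9, 0.4, -0.2]
grip_width: 0.0399
gripper_force: 0.0
```

```bash
python3 - <<'E'
from h import *
im,C,st=snap("top","t20.png");s,S,_=snap("scene","s20.png");w,W,st=snap("wrist","w20.png");print(st["position"])
cv2.imwrite("pics/v20.png",np.hstack([cv2.resize(im[150:310,170:330],(400,500)),cv2.resize(s[90:250,270:430],(400,500))]))
hsv=cv2.cvtColor(im,cv2.COLOR_BGR2HSV)
m=cv2.inRange(hsv,(0,150,70),(5,255,255))|cv2.inRange(hsv,(175,150,70),(180,255,255)); m[:, :200]=0;m[:150]=0;m[:,330:]=0
ys,xs=np.nonzero(m); print(xs.min(),xs.max(),ys.min(),ys.max())
print([w2px(cam("top"),p) for p in[(.3387,.234,.202),(.4135,.2385,.17),(.525,.2455,.157)]])
E
```

```text
[0.33713697 0.08582973 0.32131687]
236 261 179 271
[array([237.01455823, 268.92364684]), array([238.72629808, 238.7132534 ]), array([238.33006558, 196.72070264])]
```

View pics/v20.png

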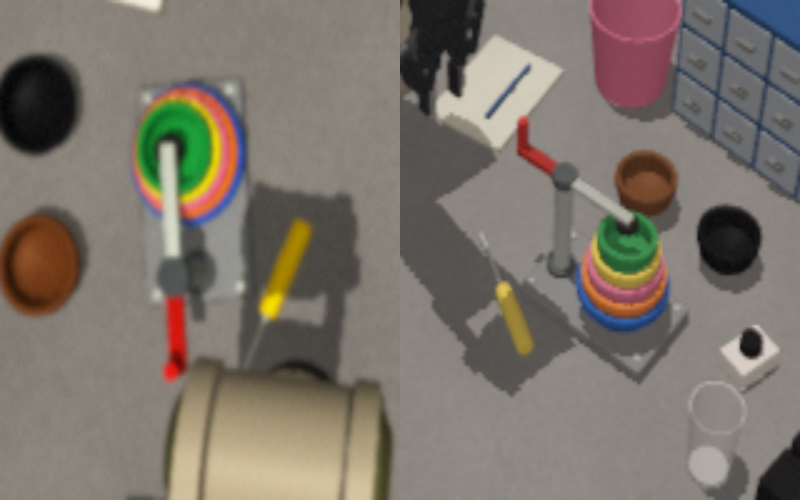

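The keeper arm is over the middle of the nested stack. I'll check the keeper angle and the relay numerically, then hand in.

```bash
python3 - <<'E'
from h import *
t=cv2.imread("pics/t20.png");T=cam("top");w=cv2.imread("pics/w20.png");W=cam("wrist",env.observe())
g=cv2.cvtColor(t,cv2.COLOR_BGR2HSV); m=cv2.inRange(g,(3,90,0),(20,255,220)); m[:, :418]=0;m[:,458:]=0;m[:212]=0;m[260:]=0
ys,xs=np.nonzero(m);print("relay px",len(xs), px2w(T,xs.mean(),ys.mean(),.045).round(3) if len(xs) else None)
# keeper bar direction from the red bar (wrist view)
g=cv2.cvtColor(w,cv2.COLOR_BGR2HSV);m=cv2.inRange(g,(0,150,70),(5,255,255))|cv2.inRange(g,(175,150,70),(180,255,255))
c=max(cv2.findContours(m,0,2)[0],key=cv2.contourArea);print("red box wrist",cv2.boundingRect(c))
P=np.array([px2w(W,u,v,.165)[:2] for u,v in c[:,0]]);print("red extents x,y",P.min(0).round(3),P.max(0).round(3))
E
```

```text
relay px 95 [ 0.425 -0.316  0.045]
red box wrist (451, 184, 40, 60)
red extents x,y [0.332 0.22 ] [0.399 0.261]
```

```bash
python3 -c "
from rig import env
print(env.close_job())"
```

```text
the job is handed in; nothing more can be done
None
```

I handed the job in at about 53 s of robot time: all five lids are nested largest-down on the seat, the relay is in the white tray, and the keeper is shut against its stop. The final camera checks agreed, but the hand-in call gave no pass/fail result.

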